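# Clamp a sample board on the table easel

### The arm

A 6-joint arm with a two-finger parallel gripper is mounted at the origin on the work surface. World frame = base frame: x ahead of the robot, y to its left, z up, the work surface at z = 0. Lengths are in m, angles in rad, forces in N, time in s.
With the tool pointing down it reaches from about 0.375 to 0.9 m from the base axis. Payload 3.1 kg.
Tool frame: the origin (TCP) lies midway between the tips of the shut fingers; the grasp point (between the pads) lies 19 mm behind it; z points along the fingers, x is the direction in which the jaws open and shut, and the axes are right-handed (so a half turn about z gives the same grasp; the last joint's range is limited). The gripper opens to 87 mm and grips with 3 to 60 N. Pads are 19 mm wide; open, the fingers measure 117 mm over their backs; the gripper's body (75 mm by 190 mm) begins 51 mm behind the grasp point.
Start: joints at [-1.528, 0.527, 1.433, -0, 1.181, -0.178], TCP at [0.137, -0.61, 0.199] pointing down, gripper open.
Joint ranges: [-3.08, 3.08], [-0.75, 2.2], [0.22, 2.44], [-1.43, 4.57], [0, 2.65], [-2.85, 2.85]. Speed limits (rad/s): [2.79, 2.79, 3.14, 3.14, 3.14, 3.14].

### API

Orientations are given as a unit quaternion [x, y, z, w].
In Python, from rig import * gives the robot as it stands.
- The arm moves only by the tool drive_tool, never from a script. Its argument "plan" is a list of rows, each an object with "offset": the shift along the tool's x, y, z in cm, a list of three; "delta_rot": the turn, a rotation vector about the tool's x, y, z in degrees, a list of three; "jaw": the finger opening in cm, from 0 to 8.7. In form: [{"offset": [dx, dy, dz], "delta_rot": [wx, wy, wz], "jaw": jaw}, ...]. A call has exactly 8 rows; each row is the pose to reach, as a shift and turn from the pose commanded when the call began, along the tool's axes at that moment; what a row does not reach only later rows make up. A row lasts 1/12 s, in which the tool goes at most 41.7 mm and 7.16 degrees, less where a joint would pass 70% of its speed; a pose out of reach is approached as far as the arm can. A call with a gripper value outside its range is refused whole. The fingers move at their own pace and stop on an object; "squeeze" is the grip in N (left out, the last holds). Time passes only in rows, so rows that repeat a pose let the fingers close, or fill a call up. It gives the time, the measured TCP pose, the force and the opening at its end, in the units of the state.
- get_obs(): the state, without advancing time (a new reading comes with each control period).
- camera(name): name is "scene" or "top" or "wrist"; returns the picture (384x512x3 uint8, red, green, blue); there is no depth.
- calibration(name): a dict with "K" (3x3 intrinsics, pixels), "distortion" ([k1, k2, p1, p2, k3] as OpenCV has them; the pictures are not rectified), "pose" (4x4, takes a point from camera to world coordinates); the wrist camera has in their place "tool_from_camera" (4x4, takes a point from camera to tool coordinates, whose origin is the TCP and whose axes are the tool frame's). Camera axes: x right, y down, z forward; pixel columns grow to the right and rows downward; lengths in m; the calibration is good to about 2 mm. A picture is of the moment at which its call begins: read the wrist's pose just before it. calibration takes no time and is no camera call.
- hand_in(): hands the job in, once; it reports no verdict.
The state is a dict: "time": time; "q": joint angles; "joint_velocities": joint speeds; "joint_torque": joint torques, N m; "position": TCP position; "tool_rot": TCP orientation; "ft_force": force on the tool from outside, world axes, zero at the start; "moment": the same for the moment, N m; "grip_width": finger opening in m.
Only numpy, scipy, OpenCV 4.12 (cv2) and the standard library are available. Lean on these libraries where they do the work, as an engineer would, in place of code of your own. Each camera call takes 0.05 s, during which the arm holds its last target.

### The job

Take the brown burl board off the drying rack and lay it face up, centred and straight, on the sloping bed of the little table easel, its end against the ledge at the bottom of the slope. Then pull the clamp's red spring plunger back, slide the clamp down until its lip laps over the board's upper end, and let the plunger drop fully into the lowest hole, marked with red dashes, so that the board is locked in. Let go of everything and leave the green board, the cup, the tape, the tin, the jar, the brush and the sponge where they are.

Things in the scene. Friction and masses are not known exactly. Their poses are not given: they have to be found in the camera images.
- burl_board: The board to clamp: cream wood with a dark brown burl picture on top, 130 long (its x) x 55 wide (its y) x 18 mm thick (z), 0.08 to 0.15 kg; the two ends are alike. Origin: centre of the underside. It lies loose across the drying rack, underside 24 mm above the table.
- rack: Wooden drying rack, fixed, origin on the table under its middle: two bars along its y, 250 long, 14 wide, 24 mm high, centred at x = -42 and +42 mm. The two boards lie across the bars, along its x, centred at about y = +62 and -62 mm. Nothing stands under or beside the middle 70 mm of a board's long sides.
- green_board: The other board, same size and origin, with a green picture; it and the burl board may be in either place on the rack. Bystander.
- bed: Fixed sloping bed: aluminium tube 36 wide, 305 mm long, rising at 30 degrees away from the robot. Origin: middle of its top surface where it meets the ledge at the lower end, 55 mm above the table. x points up the slope, y across, z out of the surface (30 degrees from vertical). Wooden ledge at x < 0, 60 wide, 12 mm above the surface. Pin holes, 10 mm along x, at x = 164, 189, 214, 239 mm.
- easel: Wooden base that carries the bed, fixed: 310 x 110 x 12 mm plate on the table. Origin: on the table, vertically below the bed's origin; x runs level under the slope. Beside the tube the space is free down to this plate.
- board_place (a point): Where the origin of the seated board belongs: on the bed surface, bed x = 65 mm, y = 0 (its x along the bed's x, either way round; its end against the ledge). The board overhangs the tube 9.5 mm each side. On the slope it may stay or slide slowly down to the ledge when let go.
- target_hole (a point): Middle of the mouth of the lowest hole (bed x = 164 mm), flanked by two small red dashes; covered by the clamp once that is near.
- knob (a point): Grip point on the axis of the red plunger knob, a cylinder of 32 mm diameter and 34 mm length, axis along the bed's z. The point is 20 mm above the knob's underside, 14 mm below its top, and 60 mm above the bed surface when the plunger is fully in. It moves with clamp and plunger.
- clamp_pin (a point): On the bed surface at the pin axis, below the middle of the blue clamp sleeve (64 mm long, 50 wide, top 26 mm above the bed, then a steel collar 24 mm across up to 38 mm). A lip on its lower face goes 10 mm further down the slope, 20 to 26 mm above the bed: 2 mm over the board.
- clamp (a joint): Slide of the clamp along the tube, m: 0 = pin over the marked lowest hole, positive up the slope; holes at 0, 0.025, 0.050, 0.075. It starts between 0.045 and 0.085, pin in a hole or riding on the tube; 3 N of friction holds it. At 0 there are 2 mm between the sleeve and a board that touches the ledge; a board lying higher is pushed home by the sleeve.
- plunger (a joint): Spring plunger in the clamp, m, along the bed's z: 0 = pin (8 mm diameter, round tip) fully in a hole, 0.006 to 0.008 = riding on the tube or a hole edge, above 0.009 = clamp free to slide, 0.018 = end of travel. The spring pushes it in with 6 N at 0, 9 N at 0.012. Let go over a hole (within about 1 mm) it drops to 0.
- cup: Clear plastic cup, 72 mm across, 85 mm tall, origin at the centre of its underside. Bystander.
- tape: Roll of yellow tape lying flat, 90 mm across, 24 mm high, origin at the centre of its underside. Bystander.
- tin: White paint tin, 84 mm across, 90 mm tall, origin at the centre of its underside. Bystander.
- jar: Amber jar with a white lid, 66 mm across, 80 mm tall, origin at the centre of its underside. Bystander.
- brush: Paint brush lying flat, 190 mm long, origin near its middle. Bystander.
- sponge: Yellow sponge block, 110 x 70 x 32 mm, origin at the centre of its underside. Bystander.

How it is judged:
By the outcome, as a careful person would: the job done as asked, in the order asked, and still so for the second after the job is handed in, with the robot touching nothing.
It also fails if it takes over 58 s, if anything falls off the work surface, if the arm or the gripper's body presses on something with over 40 N, if the wrist force passes 120 N, or if a joint passes its speed limit or range.

## Working session

There is one attempt and no reset: what is moved stays moved. The work goes in short steps, Python scripts to look and compute and a tool call to move; the robot and the scene stay as the last step left them, time stands still between calls to the robot, and variables do not carry over. Pictures are saved under pics/ and viewed, and the job is handed in when it is done.

Besides the shell and the picture viewer there is one more tool, called after "Emit:" by a JSON object that holds its "api" and its "payload". drive_tool: Moves the arm, as the interface text tells. Its arguments: {"type":"object","properties":{"plan":{"type":"array","items":{"type":"object","properties":{"offset":{"type":"array","items":{"type":"number"}},"delta_rot":{"type":"array","items":{"type":"number"}},"jaw":{"type":"number"}}}},"squeeze":{"type":"number"}},"required":["plan"]}

```bash
ls; mkdir -p pics; python3 - <<'E'
from rig import *
import cv2,numpy as np
print(get_obs())
for n in ["scene","top","wrist"]:
    im=camera(n); cv2.imwrite(f"pics/{n}0.png",im[:,:,::-1]); print(n,calibration(n))
E
```

```text
pics
{'time': 0.0, 'q': array([-1.52851523e+00,  5.28483761e-01,  1.43387437e+00, -1.66486936e-05,
        1.18135830e+00, -1.78481134e-01]), 'joint_velocities': array([-0.000471  ,  0.00155068, -0.00070115, -0.00020334, -0.00092703,
        0.00094264]), 'joint_torque': array([-1.05506060e-03, -4.40047753e+01, -1.76595712e+01,  6.32395386e-02,
        5.81485033e-02, -1.65458837e-04]), 'position': array([ 0.13686101, -0.60905332,  0.19756974]), 'tool_rot': array([ 7.80697837e-01, -6.24907801e-01, -7.03834852e-04, -7.95163299e-04]), 'ft_force': array([-1.05288349, -0.19912375,  0.1254061 ]), 'moment': array([-0.04980695, -0.01168154, -0.00373374]), 'grip_width': 0.08726637153427522}
scene {'K': array([[426.44134963,   0.        , 259.52299379],
       [  0.        , 426.44134963, 188.09187471],
       [  0.        ,   0.        ,   1.        ]]), 'distortion': array([-0.02729246,  0.        ,  0.        ,  0.        ,  0.        ]), 'pose': array([[ 0.23783205,  0.79174239, -0.56265434,  1.27268629],
       [ 0.9713026 , -0.19226707,  0.14001651, -0.17768716],
       [ 0.0026771 , -0
[... 519 characters left out ...]
79009,  1.61225796],
       [ 0.        ,  0.        ,  0.        ,  1.        ]])}
wrist {'K': array([[297.06427731,   0.        , 254.89751079],
       [  0.        , 297.06427731, 193.16617377],
       [  0.        ,   0.        ,   1.        ]]), 'distortion': array([-0.06400834,  0.        ,  0.        ,  0.        ,  0.        ]), 'tool_from_camera': array([[ 9.99999395e-01,  1.04951641e-03,  3.28052342e-04,
         3.93563946e-04],
       [-1.09899201e-03,  9.63794029e-01,  2.66645572e-01,
        -7.24832007e-02],
       [-3.63259861e-05, -2.66645771e-01,  9.63794600e-01,
        -1.85774598e-01],
       [ 0.00000000e+00,  0.00000000e+00,  0.00000000e+00,
         1.00000000e+00]])}
```

View pics/scene0.png

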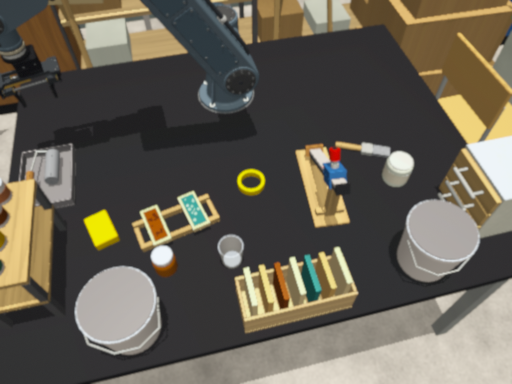

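View pics/top0.png

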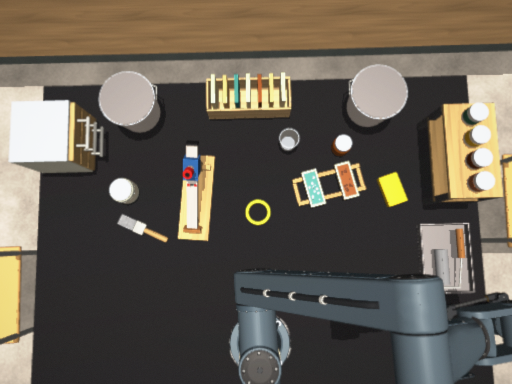

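View pics/wrist0.png

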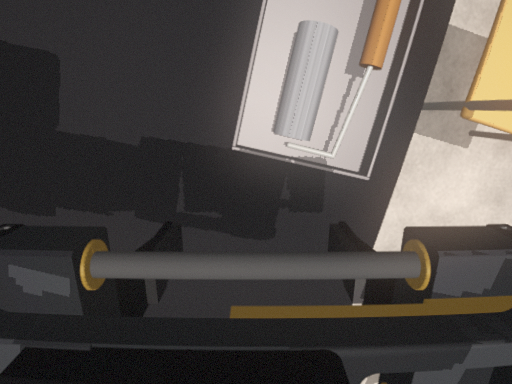

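The top view shows the burl board at about (347,180), the green board at (313,188), the easel bed at about (192,200) with the red knob at (188,172). In the scene view the burl board is at (155,225) and the knob at (335,155). Next I'll measure these.

```bash
cat > h.py <<'E'
from rig import *
import cv2,numpy as np
from scipy.spatial.transform import Rotation as R
def campose(n,obs=None):
    c=calibration(n)
    if n=="wrist":
        T=np.eye(4);T[:3,:3]=R.from_quat(obs["tool_rot"]).as_matrix();T[:3,3]=obs["position"]
        return c,T@c["tool_from_camera"]
    return c,c["pose"]
def rays(n,uv,obs=None):
    c,T=campose(n,obs)
    p=cv2.undistortPoints(np.array(uv,float).reshape(-1,1,2),c["K"],c["distortion"]).reshape(-1,2)
    d=np.c_[p,np.ones(len(p))]@T[:3,:3].T
    return T[:3,3],d/np.linalg.norm(d,axis=1)[:,None]
def onplane(n,uv,p0,nrm,obs=None):
    o,d=rays(n,uv,obs); nrm=np.array(nrm,float)
    return o+d*(((np.array(p0)-o)@nrm)/(d@nrm))[:,None]
def onz(n,uv,z,obs=None): return onplane(n,uv,[0,0,z],[0,0,1],obs)
def proj(n,P,obs=None):
    c,T=campose(n,obs);Ti=np.linalg.inv(T)
    rv=cv2.Rodrigues(Ti[:3,:3])[0]
    return cv2.projectPoints(np.array(P,float).reshape(-1,1,3),rv,Ti[:3,3],c["K"],c["distortion"])[0].reshape(-1,2)
def tri(obsl):
    A=np.zeros((3,3));b=np.zeros(3)
    for o,d in obsl:
        M=np.eye(3)-np.outer(d,d);A+=M;b+=M@o
    return np.linalg.solve(A,b)
E
python3 - <<'E'
from h import *
for n in ["scene","top"]:
    im=cv2.imread(f"pics/{n}0.png")
    if n=="scene": crops={"rack":(120,180,110,70),"easel":(290,130,130,100)}
    else: crops={"rack":(285,150,85,65),"easel":(165,135,60,110)}
    for k,(x,y,w,h) in crops.items():
        s=6 if w<100 else 5
        cv2.imwrite(f"pics/{n}_{k}.png",cv2.resize(im[y:y+h,x:x+w],None,fx=s,fy=s,interpolation=cv2.INTER_CUBIC))
E
python3 - <<'E'
from h import *
im=np.hstack([cv2.resize(cv2.imread(f"pics/{a}.png"),None,fx=.65,fy=.65) if 0 else cv2.resize(cv2.imread(f"pics/{a}.png"),(390,290)) for a in ["scene_rack","top_rack"]])
im2=np.hstack([cv2.resize(cv2.imread("pics/scene_easel.png"),(400,308)),cv2.resize(cv2.imread("pics/top_easel.png"),(168,308))])
im2=cv2.copyMakeBorder(im2,0,0,0,780-im2.shape[1],cv2.BORDER_CONSTANT)
cv2.imwrite("pics/comb.png",np.vstack([im,im2]))
E
```

```text
(no output)
```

View pics/comb.png

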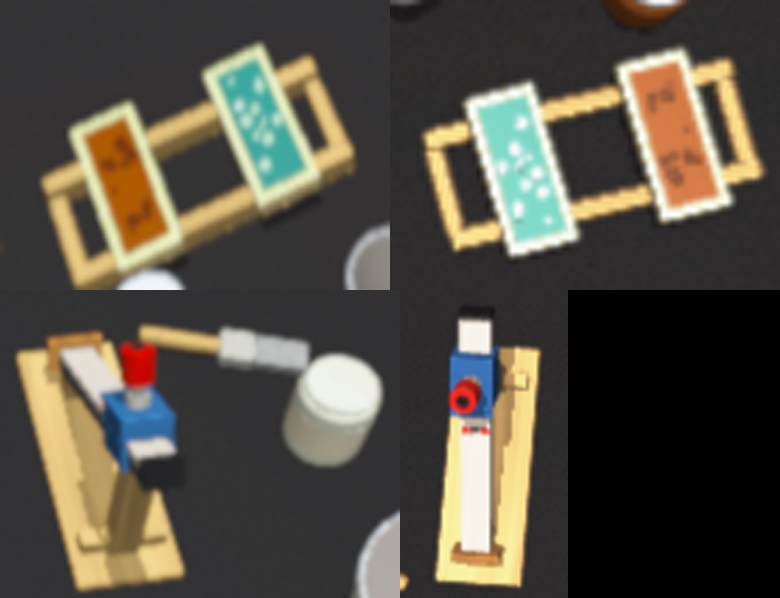

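The crops show the brown picture and the green picture on the rack bars. On the easel I can see the white tube, the ledge, the red dashes and the blue sleeve, with the knob above. The jar stands just past the burl board's far end. Now I'll take the numbers.

```bash
python3 - <<'E'
from h import *
def blob(m):
    m=m.astype(np.uint8)
    n,l,s,c=cv2.connectedComponentsWithStats(m)
    i=1+np.argmax(s[1:,4]); cs=cv2.findContours((l==i).astype(np.uint8),0,1)[0]
    return s[i],c[i],max(cs,key=cv2.contourArea)
for n,box in [("scene",(120,180,75,70)),("top",(330,150,40,65))]:
    im=cv2.imread(f"pics/{n}0.png");hsv=cv2.cvtColor(im,cv2.COLOR_BGR2HSV)
    x,y,w,h=box
    m=np.zeros(im.shape[:2],bool)
    hh=hsv[y:y+h,x:x+w]
    m[y:y+h,x:x+w]=(hh[...,0]<16)&(hh[...,1]>100)&(hh[...,2]>50)
    m=cv2.morphologyEx(m.astype(np.uint8),cv2.MORPH_CLOSE,np.ones((3,3)))
    s,c,ct=blob(m)
    P=onz(n,ct.reshape(-1,2).astype(float),0.042)
    r=cv2.minAreaRect((P[:,:2]*1000).astype(np.float32)); print(n,"burl px",s,c,"centre",onz(n,[c],0.042)[0],r)
    # red
    m=((hsv[...,0]<6)|(hsv[...,0]>174))&(hsv[...,1]>170)&(hsv[...,2]>90)
    if n=="scene": m[:, :300]=0; m[:,380:]=0
    else: m[:,:165]=0;m[:,225:]=0
    nn,l,st,cc=cv2.connectedComponentsWithStats(m.astype(np.uint8))
    for i in range(1,nn):print(" red",st[i],cc[i])
    m=(abs(hsv[...,0].astype(int)-108)<12)&(hsv[...,1]>130)&(hsv[...,2]>80)
    if n=="scene": m[:, :300]=0; m[:,380:]=0
    else: m[:,:165]=0;m[:,225:]=0
    s,c,ct=blob(m);print(" blue",s,c)
    # tin? white tube
E
```

```text
scene burl px [145 209  22  31 349] [155.21203438 224.2234957 ] centre [ 0.56477058 -0.32385107  0.042     ] ((563.0104370117188, -324.14080810546875), (104.84904479980469, 34.766944885253906), 13.481292724609375)
 red [329 147  12  14 142] [334.6056338  153.64084507]
 blue [324 162  23  26 276] [334.39855072 172.64492754]
top burl px [338 164  18  32 332] [346.39457831 179.48493976] centre [ 0.56036954 -0.32225726  0.042     ] ((560.4169921875, -322.0192565917969), (110.29109954833984, 38.45451354980469), 13.301435470581055)
 red [182 167  11  12  84] [187.58333333 172.57142857]
 red [188 184   1   1   1] [188. 184.]
 red [195 185   1   1   1] [195. 185.]
 blue [183 155  17  25 210] [191.94285714 165.41904762]
```

```bash
cat >> h.py <<'E'
def goto(P,Rt=None,obs=None):
    o=obs or get_obs();R0=R.from_quat(o["tool_rot"])
    off=R0.inv().apply(np.array(P)-o["position"])*100
    rv=np.zeros(3) if Rt is None else np.degrees((R0.inv()*R.from_matrix(Rt)).as_rotvec())
    print("offset cm",off.round(2),"rot deg",rv.round(2),"rows",np.linalg.norm(off)/4.17,np.linalg.norm(rv)/7.16)
def down(ang): # tool down, tool x at world angle (deg)
    a=np.radians(ang);x=np.array([np.cos(a),np.sin(a),0]);z=np.array([0,0,-1.]);return np.c_[x,np.cross(z,x),z]
E
python3 - <<'E'
from h import *
o1,d1=rays("scene",[[334.6,153.6]]);o2,d2=rays("top",[[187.6,172.6]])
print("knob~",tri([(o1,d1[0]),(o2,d2[0])]))
print("dashes",onz("top",[[188.,184.3],[195,185]],0.137))
print("ledge inner", onz("top",[[191,230]],0.067), "tube upper end", onz("top",[[191,146]],0.2))
# easel plate corners from top crop (scaled 6 then 168/360*... )
sx=60/168;sy=110/308
pl=np.array([[538,349],[520,586],[437,582]],float)
uv=np.c_[165+(pl[:,0]-400)*sx,135+(pl[:,1]-290)*sy]
print(onz("top",uv,0.012))
print("jar",onz("top",[[343,143]],0.08),"cup",onz("top",[[289,136]],0.085))
goto([0.562,-0.323,0.2],down(-76.6))
print(R.from_quat(get_obs()["tool_rot"]).as_matrix().round(3))
E
```

```text
knob~ [0.56918353 0.21575428 0.22430162]
dashes [[0.54345064 0.22889373 0.137     ]
 [0.54052743 0.20530913 0.137     ]]
ledge inner [[0.39219246 0.23001801 0.067     ]] tube upper end [[0.66066099 0.20866045 0.2       ]]
[[0.66272283 0.15173894 0.012     ]
 [0.35422862 0.17795938 0.012     ]
 [0.36165524 0.28456851 0.012     ]]
jar [[ 0.68494895 -0.30891052  0.08      ]] cup [[ 0.7137556 -0.1197502  0.085    ]]
offset cm [-18.62 -47.75  -0.18] rot deg [-0.02  0.09 -0.75] rows 12.29000980775697 0.10589614092799965
[[ 0.219 -0.976 -0.   ]
 [-0.976 -0.219  0.002]
 [-0.002 -0.    -1.   ]]
```

Emit:
{"api": "drive_tool", "payload": {"plan": [{"offset":[-18.6,-47.7,0],"delta_rot":[0,0,0],"jaw":8.7},{"offset":[-18.6,-47.7,0],"delta_rot":[0,0,0],"jaw":8.7},{"offset":[-18.6,-47.7,0],"delta_rot":[0,0,0],"jaw":8.7},{"offset":[-18.6,-47.7,0],"delta_rot":[0,0,0],"jaw":8.7},{"offset":[-18.6,-47.7,0],"delta_rot":[0,0,0],"jaw":8.7},{"offset":[-18.6,-47.7,0],"delta_rot":[0,0,0],"jaw":8.7},{"offset":[-18.6,-47.7,0],"delta_rot":[0,0,0],"jaw":8.7},{"offset":[-18.6,-47.7,0],"delta_rot":[0,0,0],"jaw":8.7}]}}

```text
time: 0.82
position: [0.4147, -0.422, 0.1984]
tool_rot: [0.781, -0.625, -0.0, -0.0]
ft_force: [0.6, -0.2, 0.8]
grip_width: 0.0869
```

```bash
python3 - <<'E'
from h import *
goto([0.562,-0.323,0.2],down(-76.6)); print(get_obs()["joint_velocities"].round(2))
E
```

```text
offset cm [ -6.44 -16.54  -0.16] rot deg [ 0.01  0.03 -0.76] rows 4.2562596231090275 0.10596094463160657
[ 0.86  0.1  -0.2  -0.    0.08  0.85]
```

Emit:
{"api": "drive_tool", "payload": {"plan": [{"offset":[-6.5,-16.6,3],"delta_rot":[0,0,0],"jaw":8.7},{"offset":[-6.5,-16.6,3],"delta_rot":[0,0,0],"jaw":8.7},{"offset":[-6.5,-16.6,3],"delta_rot":[0,0,0],"jaw":8.7},{"offset":[-6.5,-16.6,3],"delta_rot":[0,0,0],"jaw":8.7},{"offset":[-6.5,-16.6,3],"delta_rot":[0,0,0],"jaw":8.7},{"offset":[-6.5,-16.6,3],"delta_rot":[0,0,0],"jaw":8.7},{"offset":[-6.5,-16.6,3],"delta_rot":[0,0,0],"jaw":8.7},{"offset":[-6.5,-16.6,3],"delta_rot":[0,0,0],"jaw":8.7}]}}

```text
time: 1.48
position: [0.56, -0.3247, 0.1685]
tool_rot: [0.78, -0.625, -0.0, 0.0]
ft_force: [-0.6, -0.1, 0.1]
grip_width: 0.0871
```

```bash
python3 - <<'E'
from h import *
import pickle
o=get_obs();im=camera("wrist");cv2.imwrite("pics/w1.png",im[:,:,::-1]);pickle.dump(o,open("o1.pkl","wb"))
print(o["position"],o["joint_velocities"].round(3))
E
```

```text
[ 0.56002339 -0.32468372  0.16848714] [-0.022 -0.007  0.002  0.001 -0.002  0.004]
```

View pics/w1.png

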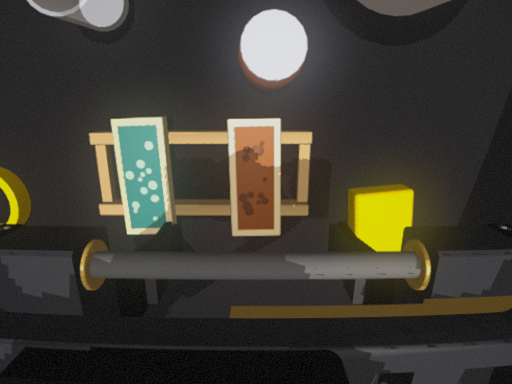

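The burl board shows whole in the wrist view, with corners at about (229,119), (280,119), (281,236) and (232,236), and it is almost aligned with the tool. The green board is on the left, and the jar is at (273,47), clear of it.

```bash
python3 - <<'E'
from h import *
import pickle
o=pickle.load(open("o1.pkl","rb"));im=cv2.imread("pics/w1.png");hsv=cv2.cvtColor(im,cv2.COLOR_BGR2HSV)
m=np.zeros(im.shape[:2],np.uint8)
sub=hsv[105:245,215:295]; m[105:245,215:295]=((sub[...,0]<15)&(sub[...,1]>130)&(sub[...,2]>40))
m=cv2.morphologyEx(m,cv2.MORPH_OPEN,np.ones((3,3)));m=cv2.morphologyEx(m,cv2.MORPH_CLOSE,np.ones((7,7)))
ct=max(cv2.findContours(m,0,1)[0],key=cv2.contourArea);print(cv2.boundingRect(ct))
P=onz("wrist",ct.reshape(-1,2).astype(float),0.042,o)
r=cv2.minAreaRect((P[:,:2]*1000).astype(np.float32));print(r)
# cream outline
m2=np.zeros_like(m); g=im[105:245,215:295].min(2); 
m2[105:245,215:295]=(sub[...,2]>140)&(sub[...,1]<90)
m2=cv2.morphologyEx(m2,cv2.MORPH_OPEN,np.ones((2,2)))
ct=max(cv2.findContours(m2,0,1)[0],key=cv2.contourArea);print(cv2.boundingRect(ct))
P=onz("wrist",ct.reshape(-1,2).astype(float),0.042,o)
r2=cv2.minAreaRect((P[:,:2]*1000).astype(np.float32));print(r2)
pp=onz("wrist",[[229,119],[280.5,119],[281,236],[232.5,236]],0.042,o);print(pp,pp.mean(0))
for k in (0,1): print(np.degrees(np.arctan2(*( (pp[1-k]-pp[2+k])[1::-1]))))
R0=R.from_quat(o["tool_rot"]).as_matrix();print("tool x ang",np.degrees(np.arctan2(R0[1,0],R0[0,0])))
E
```

```text
(235, 127, 39, 102)
((560.8079833984375, -324.80499267578125), (111.83035278320312, 39.50027847290039), 13.57167911529541)
(228, 119, 54, 118)
((560.3417358398438, -325.89324951171875), (129.19955444335938, 54.752235412597656), 13.921576499938965)
[[ 0.61752607 -0.2850635   0.042     ]
 [ 0.62909598 -0.33652856  0.042     ]
 [ 0.50356211 -0.36833057  0.042     ]
 [ 0.49145947 -0.31446502  0.042     ]] [ 0.56041091 -0.32609691  0.042     ]
14.21589355150409
13.12798399863287
tool x ang -77.3919816359293
```

Emit:
{"api": "drive_tool", "payload": {"plan": [{"offset":[0.05,0,4],"delta_rot":[0,0,-1],"jaw":8.7},{"offset":[0.05,0,8],"delta_rot":[0,0,-1],"jaw":8.7},{"offset":[0.05,0,12],"delta_rot":[0,0,-1],"jaw":8.7},{"offset":[0.05,0,14.5],"delta_rot":[0,0,-1],"jaw":8.7},{"offset":[0.05,0,15.4],"delta_rot":[0,0,-1],"jaw":8.7},{"offset":[0.05,0,15.4],"delta_rot":[0,0,-1],"jaw":8.7},{"offset":[0.05,0,15.4],"delta_rot":[0,0,-1],"jaw":5},{"offset":[0.05,0,15.4],"delta_rot":[0,0,-1],"jaw":4.5}], "squeeze": 30}}

```text
time: 2.2
position: [0.5625, -0.3263, 0.017]
tool_rot: [0.786, -0.618, 0.002, 0.0]
ft_force: [1.2, 0.0, 1.0]
grip_width: 0.0802
```

Emit:
{"api": "drive_tool", "payload": {"plan": [{"offset":[0,0,0],"delta_rot":[0,0,0],"jaw":4.5},{"offset":[0,0,0],"delta_rot":[0,0,0],"jaw":4.5},{"offset":[0,0,0],"delta_rot":[0,0,0],"jaw":4.5},{"offset":[0,0,0],"delta_rot":[0,0,0],"jaw":4.5},{"offset":[0,0,0],"delta_rot":[0,0,0],"jaw":4.5},{"offset":[0,0,0],"delta_rot":[0,0,0],"jaw":4.5},{"offset":[0,0,-1],"delta_rot":[0,0,0],"jaw":4.5},{"offset":[0,0,-3],"delta_rot":[0,0,0],"jaw":4.5}]}}

```text
time: 2.87
position: [0.5591, -0.3226, 0.0424]
tool_rot: [0.786, -0.618, -0.003, -0.0]
ft_force: [0.3, -0.1, -0.7]
grip_width: 0.0541
```

```bash
cat >> h.py <<'E'
def bedframe(org,yaw):
    a=np.radians(yaw);c,s=np.cos(np.pi/6),.5
    x=np.array([np.cos(a)*c,np.sin(a)*c,s]);y=np.array([-np.sin(a),np.cos(a),0]);z=np.cross(x,y)
    T=np.eye(4);T[:3,:3]=np.c_[x,y,z];T[:3,3]=org;return T
def bedtool(T): # tool x=-bed y, z=-bed z
    x=-T[:3,1];z=-T[:3,2];return np.c_[x,np.cross(z,x),z]
def bp(T,p): return T[:3,:3]@(np.array(p)/1000)+T[:3,3]
E
python3 - <<'E'
from h import *
print(get_obs()["position"])
T=bedframe([.401,.229,.055],-5.2)
print(bp(T,[90,-100,120])); goto(bp(T,[90,-100,120]),bedtool(T))
E
```

```text
[ 0.55914775 -0.32258164  0.04238891]
[0.40980519 0.1277854  0.20392305]
offset cm [-47.38   3.94 -15.88] rot deg [30.01  5.2  18.36] rows 12.019795057367318 4.96606837125551
```

Emit:
{"api": "drive_tool", "payload": {"plan": [{"offset":[0,0,-4],"delta_rot":[0,0,0],"jaw":4.5},{"offset":[0,0,-8],"delta_rot":[0,0,0],"jaw":4.5},{"offset":[-1.5,0.5,-12],"delta_rot":[0,0,2],"jaw":4.5},{"offset":[-4.5,0.6,-14.5],"delta_rot":[0,0,6],"jaw":4.5},{"offset":[-8.5,0.7,-15.5],"delta_rot":[0,0,10],"jaw":4.5},{"offset":[-12.5,1,-16],"delta_rot":[0,0,14],"jaw":4.5},{"offset":[-16.5,1.3,-16],"delta_rot":[0,0,16],"jaw":4.5},{"offset":[-20.5,1.6,-16],"delta_rot":[0,0,18],"jaw":4.5}]}}

```text
time: 3.53
position: [0.4964, -0.1273, 0.2054]
tool_rot: [-0.679, 0.734, -0.0, 0.0]
ft_force: [0.4, 0.7, -2.1]
grip_width: 0.0538
```

```bash
python3 - <<'E'
from h import *
T=bedframe([.401,.229,.055],-5.2)
goto(bp(T,[90,-100,120]),bedtool(T))
E
```

```text
offset cm [-24.75  10.63   0.13] rot deg [29.94  0.17  0.7 ] rows 6.460672548029648 4.182484285483091
```

Emit:
{"api": "drive_tool", "payload": {"plan": [{"offset":[-3.8,1.5,0],"delta_rot":[4,0,0],"jaw":4.5},{"offset":[-7.6,3,0],"delta_rot":[9,0,0],"jaw":4.5},{"offset":[-11.4,5,0],"delta_rot":[14,0,0.5],"jaw":4.5},{"offset":[-15,6.5,0],"delta_rot":[19,0,0.5],"jaw":4.5},{"offset":[-18.6,8,0],"delta_rot":[24,0,0.5],"jaw":4.5},{"offset":[-22,9.5,0],"delta_rot":[28,0,0.5],"jaw":4.5},{"offset":[-24.5,10.6,0],"delta_rot":[30,0,0.5],"jaw":4.5},{"offset":[-24.5,10.6,0],"delta_rot":[30,0,0.5],"jaw":4.5}]}}

```text
time: 4.2
position: [0.4107, 0.116, 0.2042]
tool_rot: [-0.654, 0.713, -0.188, 0.17]
ft_force: [0.9, -0.7, -0.4]
grip_width: 0.0541
```

Emit:
{"api": "drive_tool", "payload": {"plan": [{"offset":[0,0,0],"delta_rot":[0,0,0],"jaw":4.5},{"offset":[0,0,0],"delta_rot":[0,0,0],"jaw":4.5},{"offset":[0,0,0],"delta_rot":[0,0,0],"jaw":4.5},{"offset":[0,0,0],"delta_rot":[0,0,0],"jaw":4.5},{"offset":[0,0,0],"delta_rot":[0,0,0],"jaw":4.5},{"offset":[0,0,0],"delta_rot":[0,0,0],"jaw":4.5},{"offset":[0,0,0],"delta_rot":[0,0,0],"jaw":4.5},{"offset":[0,0,0],"delta_rot":[0,0,0],"jaw":4.5}]}}

```text
time: 4.87
position: [0.413, 0.1143, 0.2042]
tool_rot: [-0.653, 0.714, -0.188, 0.169]
ft_force: [-0.1, 0.3, -1.2]
grip_width: 0.0537
```

```bash
python3 - <<'E'
from h import *
import pickle
o=get_obs();im=camera("wrist");cv2.imwrite("pics/w2.png",im[:,:,::-1]);pickle.dump(o,open("o2.pkl","wb"))
T=bedframe([.401,.229,.055],-5.2)
print(o["position"],o["q"],o["joint_velocities"].round(3)); goto(bp(T,[90,-100,120]),bedtool(T),o)
E
```

```text
[0.41304752 0.11425066 0.20415835] [ 0.07259512  0.13585648  2.26071489 -0.33335499  0.25323522  2.03389386] [ 0.005 -0.002  0.001 -0.001 -0.001  0.   ]
offset cm [-1.32  0.4  -0.2 ] rot deg [ 0.71 -0.14  0.18] rows 0.3338051889782581 0.1040339134735447
```

View pics/w2.png

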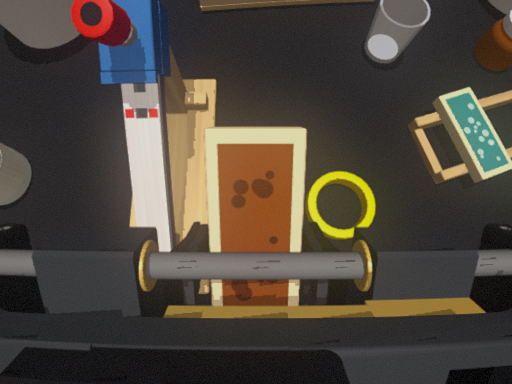

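The view shows both red dashes at (131,113) and (153,113), the bare tube running from (123,88) down to about (160,240), the blue sleeve ending at row 80, and the knob top at (95,14). In the gripper, the board's front edge runs from (206,129) to (305,127).

```bash
python3 - <<'E'
from h import *
im=cv2.imread("pics/w2.png");hsv=cv2.cvtColor(im,cv2.COLOR_BGR2HSV)
for r in (95,130,150,170,190,210,225): print(r,im[r,115:185:1].mean(1).astype(int).tolist())
sub=((hsv[...,0]<8)|(hsv[...,0]>172))&(hsv[...,1]>120)
sub[:95]=0;sub[130:]=0;sub[:,115:]&=True
n,l,s,c=cv2.connectedComponentsWithStats(sub[:, :175].astype(np.uint8));print([(s[i],c[i]) for i in range(1,n) if s[i][4]>3])
cv2.imwrite("pics/w2c.png",cv2.resize(im[0:260,60:320],None,fx=2.3,fy=2.3,interpolation=cv2.INTER_CUBIC))
E
```

```text
95 [55, 56, 57, 54, 55, 55, 70, 143, 161, 165, 165, 166, 163, 162, 163, 166, 167, 165, 163, 163, 162, 165, 165, 164, 164, 164, 165, 167, 166, 166, 167, 165, 165, 166, 168, 169, 168, 166, 167, 169, 169, 171, 163, 129, 94, 86, 61, 58, 59, 62, 72, 79, 74, 74, 76, 78, 79, 81, 81, 83, 85, 86, 83, 80, 79, 77, 78, 76, 73, 74]
130 [62, 62, 67, 62, 66, 68, 68, 65, 70, 71, 131, 193, 210, 212, 212, 212, 211, 212, 213, 213, 213, 212, 212, 211, 214, 216, 214, 214, 213, 215, 216, 216, 215, 214, 213, 212, 212, 214, 214, 214, 212, 214, 214, 215, 214, 187, 134, 101, 84, 73, 74, 78, 103, 131, 139, 140, 140, 138, 138, 142, 142, 142, 141, 140, 138, 139, 138, 139, 139, 140]
150 [70, 66, 67, 70, 69, 71, 69, 70, 74, 72, 71, 70, 121, 206, 212, 212, 212, 213, 213, 211, 213, 213, 214, 213, 214, 211, 214, 214, 214, 214, 214, 213, 216, 215, 214, 214, 212, 212, 213, 214, 213, 213, 213, 215, 214, 216, 215, 159, 109, 105, 85, 79, 80, 86, 140, 145, 140, 142, 144, 145, 145, 143, 143, 139, 140, 142, 139, 143, 143, 141]
170 [64, 66, 67, 67, 69, 67, 72, 69, 73, 68, 74, 71, 73, 69, 103, 188, 213, 210, 211, 211, 212, 211
[... 717 characters left out ...]
210, 210, 210, 212, 212, 210, 211, 212, 213, 212, 212, 213, 212, 210, 211, 214, 211, 214, 213, 216, 213, 165, 111, 99, 79, 78, 82, 106, 143, 143, 142, 145, 144, 142, 138, 134, 131, 133, 152]
225 [56, 58, 53, 61, 59, 56, 59, 60, 61, 60, 62, 63, 66, 68, 121, 182, 186, 189, 190, 189, 188, 198, 213, 213, 211, 211, 212, 213, 214, 214, 215, 214, 211, 208, 209, 210, 212, 211, 213, 212, 212, 212, 212, 213, 213, 211, 210, 213, 213, 214, 216, 216, 216, 192, 115, 102, 82, 74, 74, 96, 143, 141, 137, 137, 136, 133, 132, 130, 151, 180]
[(array([125, 109,   9,   9,  72], dtype=int32), array([129.36111111, 113.02777778])), (array([149, 109,   9,   8,  65], dtype=int32), array([152.69230769, 112.53846154]))]
```

View pics/w2c.png

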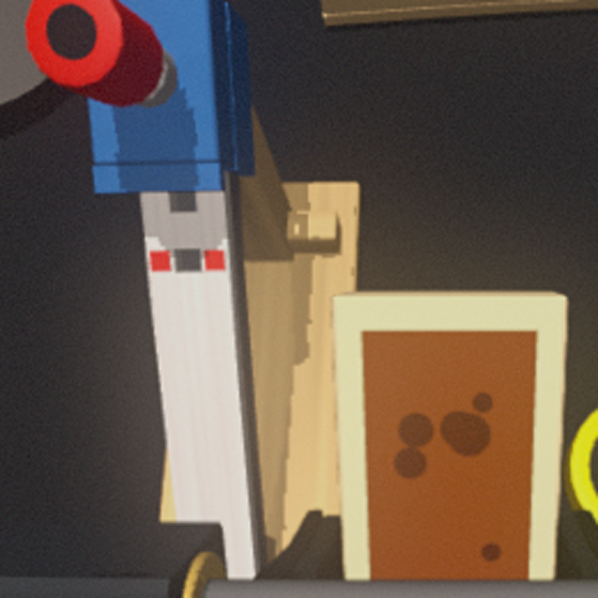

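```bash
cat > bed.py <<'E'
from h import *
import pickle
o=pickle.load(open("o2.pkl","rb"))
D=onz("wrist",[[141.05,112.8]],0.137,o)[0]
rows=[130,150,170,190]
L=[[125.3,130],[127.3,150],[129.35,170],[131.6,190]];Rr=[[160.8,130],[162.1,150],[163.9,170],[165.6,190]]
yaw=-5.
for _ in range(5):
    T=bedframe(D,yaw);n=T[:3,2]
    l=onplane("wrist",L,D,n,o);r=onplane("wrist",Rr,D,n,o)
    lb=(l-D)@T[:3,:3]*1000;rb=(r-D)@T[:3,:3]*1000
    al=np.polyfit(lb[:,0],lb[:,1],1);ar=np.polyfit(rb[:,0],rb[:,1],1)
    dy=np.degrees(np.arctan((al[0]+ar[0])/2));yaw+=dy
mid=(al[1]+ar[1])/2
if __name__=="__main__":
    print(D,yaw,al,ar,"width",lb[:,1]-rb[:,1],"mid",mid)
T=bedframe(D,yaw);org=bp(T,[-164,0,0]);T=bedframe(org,yaw)
if __name__=="__main__":
    print("origin",org)
    # other cues: top dashes
    print("top proj dash",proj("top",[bp(T,[164,10.5,0]),bp(T,[164,-10.5,0])]),"scene/plates")
    # sleeve lower edge at top z=26, lip end
    for z,uv in ((26,[[101,71],[156,70]]),(26,[[100.5,83],[157,82]])):
        print(z,(onplane("wrist",uv,bp(T,[0,0,z]),T[:3,2],o)-org)@T[:3,:3]*1000)
    print("knob top",(onplane("wrist",[[91,13.5]],bp(T,[0,0,74]),T[:3,2],o)-org)@T[:3,:3]*1000)
    # knob from scene/top: 
    k=np.array([.569,.2157,.2243]);print("knob tri in bed",(k-org)@T[:3,:3]*1000)
    # board in hand in tool frame
    R0=R.from_quat(o["tool_rot"]).as_matrix()
    pz=o["position"]-R0[:,2]*0.028
    q=onplane("wrist",[[206,129],[305,127.5],[208,210],[302.5,210],[300,303]],pz,R0[:,2],o)
    print("board tool",((q-o["position"])@R0*1000).round(1))
E
python3 bed.py
```

```text
[0.54232518 0.21607332 0.137     ] -5.197011119909983 [-3.29763841e-03  1.77866491e+01] [ 3.29570954e-03 -1.85378348e+01] width [36.52577425 36.40317597 36.77572313 36.86079242] mid -0.3755928644323543
origin [0.40088087 0.22893832 0.055     ]
top proj dash [[188.70121833 184.33520784]
 [194.90763855 184.75268177]] scene/plates
26 [[201.21844372  23.64733768  26.        ]
 [201.12931898 -26.22211097  26.        ]]
26 [[190.99585712  25.26465722  26.        ]
 [191.0015193  -26.40532033  26.        ]]
knob top [[234.91857316   3.36954641  74.        ]]
knob tri in bed [230.68539077   2.04443869  62.30452869]
board tool [[-25.2 -63.5 -28. ]
 [ 26.6 -64.4 -28. ]
 [-25.9 -18.9 -28. ]
 [ 27.2 -19.  -28. ]
 [ 28.5  42.  -28. ]]
```

```bash
python3 - <<'E'
from h import *
import pickle
o=pickle.load(open("o2.pkl","rb"));im=cv2.imread("pics/w2.png");g=im.astype(float)
R0=R.from_quat(o["tool_rot"]).as_matrix()
for r in (140,160,180,200,215):
    row=g[r,195:320,1]  # green: cream high, brown low
    i=np.where(row>150)[0]; print(r,195+i.min(),195+i.max(),[195+i[k] for k in np.where(np.diff(i)>5)[0]],[195+i[k+1] for k in np.where(np.diff(i)>5)[0]])
for z in (-28,-24,-20,-16):
    pz=o["position"]+R0[:,2]*z/1000
    w=[]
    for a,b,r in ((205.5,304.5,140),(206.5,303.5,180)):
        q=(onplane("wrist",[[a,r],[b,r]],pz,R0[:,2],o)-o["position"])@R0*1000; w.append((q[0].round(1),q[1].round(1),(q[1,0]-q[0,0]).round(2)))
    print(z,w)
E
```

```text
140 195 305 [] []
160 195 304 [np.int64(217)] [np.int64(293)]
180 195 319 [np.int64(218), np.int64(303)] [np.int64(292), np.int64(317)]
200 195 315 [np.int64(218)] [np.int64(292)]
215 195 319 [np.int64(219), np.int64(302)] [np.int64(291), np.int64(310)]
-28 [(array([-25.6, -57.8, -28. ]), array([ 26.6, -57.9, -28. ]), np.float64(52.22)), (array([-26. , -36.2, -28. ]), array([ 27. , -36.3, -28. ]), np.float64(52.94))]
-24 [(array([-26.3, -57.5, -24. ]), array([ 27.2, -57.5, -24. ]), np.float64(53.54)), (array([-26.7, -35.3, -24. ]), array([ 27.6, -35.3, -24. ]), np.float64(54.29))]
-20 [(array([-27. , -57.1, -20. ]), array([ 27.9, -57.2, -20. ]), np.float64(54.86)), (array([-27.3, -34.4, -20. ]), array([ 28.3, -34.4, -20. ]), np.float64(55.63))]
-16 [(array([-27.6, -56.7, -16. ]), array([ 28.6, -56.8, -16. ]), np.float64(56.18)), (array([-28. , -33.4, -16. ]), array([ 29. , -33.5, -16. ]), np.float64(56.97))]
```

```bash
cat > st.py <<'E'
from bed import *
import sys
o=get_obs()
print("t",o["time"],"bed pos",((o["position"]-org)@T[:3,:3]*1000).round(1),"F bed",(o["ft_force"]@T[:3,:3]).round(1),"grip",o["grip_width"])
if len(sys.argv)>1:
    goto(bp(T,[float(a) for a in sys.argv[1:4]]),bedtool(T),o)
E
python3 st.py 71 0 30
```

```text
t 4.9167 bed pos [  94. -113.  118.] F bed [-0.3 -0.1 -1.1] grip 0.053556618845775714
offset cm [-11.33   2.15   8.8 ] rot deg [ 0.71 -0.13  0.19] rows 3.4783186733245737 0.10485073468693862
```

Emit:
{"api": "drive_tool", "payload": {"plan": [{"offset":[-3.8,0.7,0],"delta_rot":[0.2,0,0],"jaw":4.5},{"offset":[-7.6,1.4,0],"delta_rot":[0.5,0,0],"jaw":4.5},{"offset":[-11.3,2.1,1],"delta_rot":[0.7,0,0],"jaw":4.5},{"offset":[-11.3,2.1,4],"delta_rot":[0.7,-0.1,0.2],"jaw":4.5},{"offset":[-11.3,2.1,7],"delta_rot":[0.7,-0.1,0.2],"jaw":4.5},{"offset":[-11.3,2.1,8.8],"delta_rot":[0.7,-0.1,0.2],"jaw":4.5},{"offset":[-11.3,2.1,8.8],"delta_rot":[0.7,-0.1,0.2],"jaw":4.5},{"offset":[-11.3,2.1,8.8],"delta_rot":[0.7,-0.1,0.2],"jaw":4.5}]}}

```text
time: 5.58
position: [0.4567, 0.2238, 0.1352]
tool_rot: [-0.657, 0.714, -0.177, 0.164]
ft_force: [-1.9, -0.2, -0.3]
grip_width: 0.0539
```

```bash
python3 st.py 71 0 10; python3 - <<'E'
from h import *
for n in ("wrist","scene","top"): cv2.imwrite(f"pics/{n}3.png",camera(n)[:,:,::-1])
a=cv2.imread("pics/scene3.png")[110:240,270:400];b=cv2.imread("pics/top3.png")[130:250,160:250]
w=cv2.imread("pics/wrist3.png")
c=np.hstack([cv2.resize(a,(288,288)),cv2.resize(b,(216,288))]);c=cv2.copyMakeBorder(c,0,0,0,8,0)
cv2.imwrite("pics/c3.png",np.vstack([w[:300],c]))
E
```

```text
t 5.5833 bed pos [88.6 -0.1 41.4] F bed [-1.7 -0.4  0.7] grip 0.053936058692013414
offset cm [0.   1.65 3.21] rot deg [2.12 0.31 0.36] rows 0.8641931989911312 0.3031951727761895
```

View pics/c3.png

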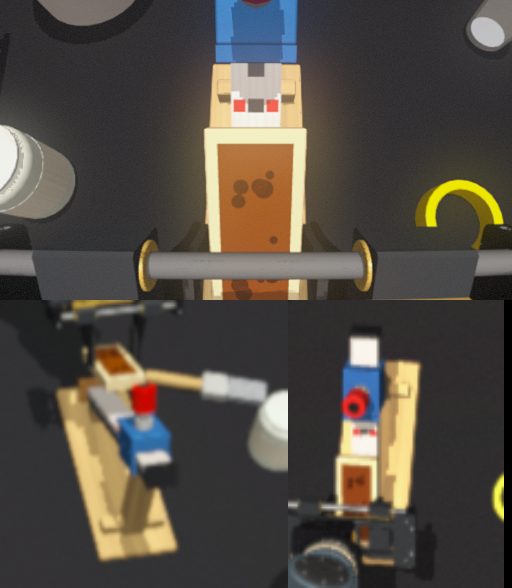

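The board hangs over the tube, laterally centred, with its front edge at row 129 and the dashes at (239,105) and (272,105). The arm is short of its target, so I'll check whether it's a joint limit or lag.

```bash
python3 st.py 71 0 30; python3 -c "
from h import *
o=get_obs();print(o['q'].round(3),o['joint_velocities'].round(3))"
```

```text
t 5.7333 bed pos [88.2 -0.9 43.5] F bed [-0.9  0.3 -1.3] grip 0.05380956066297889
offset cm [-0.09  1.67  1.41] rot deg [2.04 0.33 0.32] rows 0.5255422014910588 0.2919570062596649
[ 0.368  0.409  2.12  -0.895  0.263  2.854] [ 0.001 -0.016  0.003 -0.002 -0.003 -0.   ]
```

The gap is a joint-6 limit: it reads 2.854 and the range ends at 2.85. The board's ends are alike, so I'll turn the tool half a turn about its own axis, board in hand. That brings joint 6 to about -0.3.

Emit:
{"api": "drive_tool", "payload": {"plan": [{"offset":[0,0,-1],"delta_rot":[0,0,-7],"jaw":4.5},{"offset":[0,0,-2],"delta_rot":[0,0,-14],"jaw":4.5},{"offset":[0,0,-2.5],"delta_rot":[0,0,-21],"jaw":4.5},{"offset":[0,0,-2.5],"delta_rot":[0,0,-28],"jaw":4.5},{"offset":[0,0,-2.5],"delta_rot":[0,0,-35],"jaw":4.5},{"offset":[0,0,-2.5],"delta_rot":[0,0,-42],"jaw":4.5},{"offset":[0,0,-2.5],"delta_rot":[0,0,-49],"jaw":4.5},{"offset":[0,0,-2.5],"delta_rot":[0,0,-56],"jaw":4.5}]}}

```text
time: 6.4
position: [0.4437, 0.2241, 0.1598]
tool_rot: [0.916, -0.319, 0.234, -0.062]
ft_force: [0.4, 0.1, -1.4]
grip_width: 0.0535
```

Emit:
{"api": "drive_tool", "payload": {"plan": [{"offset":[0,0,0],"delta_rot":[0,0,-7],"jaw":4.5},{"offset":[0,0,0],"delta_rot":[0,0,-14],"jaw":4.5},{"offset":[0,0,0],"delta_rot":[0,0,-21],"jaw":4.5},{"offset":[0,0,0],"delta_rot":[0,0,-28],"jaw":4.5},{"offset":[0,0,0],"delta_rot":[0,0,-35],"jaw":4.5},{"offset":[0,0,0],"delta_rot":[0,0,-42],"jaw":4.5},{"offset":[0,0,0],"delta_rot":[0,0,-49],"jaw":4.5},{"offset":[0,0,0],"delta_rot":[0,0,-56],"jaw":4.5}]}}

```text
time: 7.07
position: [0.4437, 0.2241, 0.1597]
tool_rot: [0.959, 0.148, 0.236, 0.055]
ft_force: [-0.2, 0.0, -0.8]
grip_width: 0.0538
```

Emit:
{"api": "drive_tool", "payload": {"plan": [{"offset":[0,0,0],"delta_rot":[0,0,-7],"jaw":4.5},{"offset":[0,0,0],"delta_rot":[0,0,-14],"jaw":4.5},{"offset":[0,0,0],"delta_rot":[0,0,-21],"jaw":4.5},{"offset":[0,0,0],"delta_rot":[0,0,-28],"jaw":4.5},{"offset":[0,0,0],"delta_rot":[0,0,-35],"jaw":4.5},{"offset":[0,0,0],"delta_rot":[0,0,-42],"jaw":4.5},{"offset":[0,0,0],"delta_rot":[0,0,-49],"jaw":4.5},{"offset":[0,0,0],"delta_rot":[0,0,-56],"jaw":4.5}]}}

```text
time: 7.73
position: [0.4437, 0.2241, 0.1597]
tool_rot: [0.777, 0.581, 0.182, 0.16]
ft_force: [-0.5, 0.2, -1.1]
grip_width: 0.0537
```

```bash
sed -i 's/bedtool(T): #.*/bedtool(T,s=-1):/; s/x=-T\[:3,1\];z/x=s*T[:3,1];z/' h.py; sed -i 's/bedtool(T),o)/bedtool(T,1),o);print(o["q"].round(3))/' st.py; python3 st.py 68 0 30
```

```text
t 7.7333 bed pos [88.9 -1.8 69.6] F bed [-1.   0.1 -0.7] grip 0.05373863231515439
offset cm [-0.23 -1.94  4.03] rot deg [ -1.98  -0.17 -11.36] rows 1.0748899775919254 1.610285821258385
[ 0.382  0.347  2.118 -0.748  0.311 -0.225]
```

Emit:
{"api": "drive_tool", "payload": {"plan": [{"offset":[-0.2,-1,0.5],"delta_rot":[-1,0,-6],"jaw":4.5},{"offset":[-0.2,-2.1,1],"delta_rot":[-2,-0.2,-11.4],"jaw":4.5},{"offset":[-0.2,-2.1,2.5],"delta_rot":[-2,-0.2,-11.4],"jaw":4.5},{"offset":[-0.2,-2.1,4],"delta_rot":[-2,-0.2,-11.4],"jaw":4.5},{"offset":[-0.2,-2.1,4],"delta_rot":[-2,-0.2,-11.4],"jaw":4.5},{"offset":[-0.2,-2.1,4],"delta_rot":[-2,-0.2,-11.4],"jaw":4.5},{"offset":[-0.2,-2.1,4],"delta_rot":[-2,-0.2,-11.4],"jaw":4.5},{"offset":[-0.2,-2.1,4],"delta_rot":[-2,-0.2,-11.4],"jaw":4.5}]}}

```text
time: 8.4
position: [0.4454, 0.2275, 0.1155]
tool_rot: [0.714, 0.65, 0.175, 0.191]
ft_force: [-0.2, 0.4, -0.7]
grip_width: 0.054
```

```bash
python3 st.py 66 0 6;python3 - <<'E'
from h import *
import pickle
o=get_obs();pickle.dump(o,open("o4.pkl","wb"))
cv2.imwrite("pics/w4.png",camera("wrist")[:,:,::-1])
E
```

```text
t 8.4 bed pos [67.9  1.8 30.7] F bed [-0.6  0.3 -0.5] grip 0.054012842309587576
offset cm [-0.18 -0.19  2.47] rot deg [ 0.    0.04 -0.15] rows 0.595264950567216 0.02123817263044545
[ 0.408  0.468  2.17  -1.431  0.244  0.299]
```

View pics/w4.png

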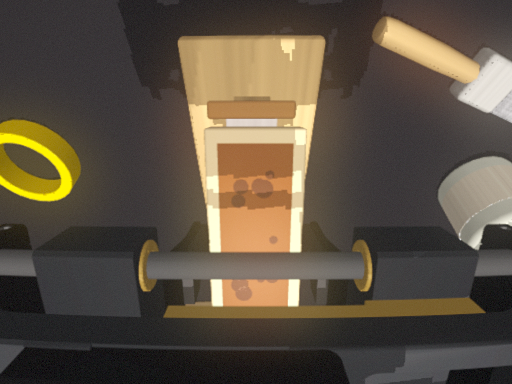

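Joint 4 is now at its range end (-1.43), and going lower at this spot would worsen that. So I'll set the board down about 20 mm further up the slope, where the wrist has room. Then I'll regrip it nearer its upper end and slide it down to the ledge.

Emit:
{"api": "drive_tool", "payload": {"plan": [{"offset":[-0.2,1.2,0],"delta_rot":[0,0,0],"jaw":4.5},{"offset":[-0.2,2.2,0],"delta_rot":[0,0,0],"jaw":4.5},{"offset":[-0.2,2.2,0.8],"delta_rot":[0,0,0],"jaw":4.5},{"offset":[-0.2,2.2,1.4],"delta_rot":[0,0,0],"jaw":4.5},{"offset":[-0.2,2.2,1.9],"delta_rot":[0,0,0],"jaw":4.5},{"offset":[-0.2,2.2,2.2],"delta_rot":[0,0,0],"jaw":4.5},{"offset":[-0.2,2.2,2.2],"delta_rot":[0,0,0],"jaw":4.5},{"offset":[-0.2,2.2,2.2],"delta_rot":[0,0,0],"jaw":4.5}]}}

```text
time: 9.12
position: [0.475, 0.2226, 0.1066]
tool_rot: [0.715, 0.65, 0.174, 0.191]
ft_force: [1.3, 0.2, -1.1]
grip_width: 0.0538
```

```bash
python3 st.py 90 0 0
```

```text
t 9.1167 bed pos [89.3 -0.4  8. ] F bed [ 0.5  0.3 -1.6] grip 0.05381041991666599
offset cm [0.04 0.07 0.8 ] rot deg [-0.08  0.08 -0.21] rows 0.19306303519600174 0.03341880428174229
[ 0.365  0.503  2.127 -1.413  0.225  0.244]
```

Emit:
{"api": "drive_tool", "payload": {"plan": [{"offset":[0,0.8,0],"delta_rot":[0,0,0],"jaw":4.5},{"offset":[0,1.5,0],"delta_rot":[0,0,0],"jaw":4.5},{"offset":[0,1.5,0.3],"delta_rot":[0,0,0],"jaw":4.5},{"offset":[0,1.5,0.5],"delta_rot":[0,0,0],"jaw":4.5},{"offset":[0,1.5,0.7],"delta_rot":[0,0,0],"jaw":4.5},{"offset":[0,1.5,0.8],"delta_rot":[0,0,0],"jaw":4.5},{"offset":[0,1.5,0.8],"delta_rot":[0,0,0],"jaw":4.5},{"offset":[0,1.5,0.8],"delta_rot":[0,0,0],"jaw":4.5}]}}

```text
time: 9.78
position: [0.4915, 0.221, 0.1065]
tool_rot: [0.715, 0.65, 0.173, 0.19]
ft_force: [0.7, -0.7, -0.2]
grip_width: 0.054
```

```bash
python3 st.py 103 0 0
```

```text
t 9.7833 bed pos [103.7  -0.5  -0.4] F bed [ 0.5 -0.7 -0.5] grip 0.053992164495028895
offset cm [ 0.05 -0.07 -0.04] rot deg [-0.15  0.1  -0.23] rows 0.022616274704377517 0.041042238160543885
[ 0.346  0.51   2.096 -1.315  0.221  0.127]
```

Emit:
{"api": "drive_tool", "payload": {"plan": [{"offset":[0.05,0,0.1],"delta_rot":[0,0,0],"jaw":4.5},{"offset":[0.05,0,0.2],"delta_rot":[0,0,0],"jaw":4.5},{"offset":[0.05,0,0.3],"delta_rot":[0,0,0],"jaw":4.5},{"offset":[0.05,0,0.4],"delta_rot":[0,0,0],"jaw":4.5},{"offset":[0.05,0,0.5],"delta_rot":[0,0,0],"jaw":4.5},{"offset":[0.05,0,0.5],"delta_rot":[0,0,0],"jaw":4.5},{"offset":[0.05,0,0.5],"delta_rot":[0,0,0],"jaw":4.5},{"offset":[0.05,0,0.5],"delta_rot":[0,0,0],"jaw":4.5}]}}

```text
time: 10.45
position: [0.4943, 0.2213, 0.1023]
tool_rot: [0.715, 0.65, 0.174, 0.19]
ft_force: [0.2, -0.3, -1.3]
grip_width: 0.0538
```

```bash
python3 st.py 103 0 0
```

```text
t 10.45 bed pos [104.   -0.   -5.4] F bed [-0.5 -0.3 -1.2] grip 0.053759381872250524
offset cm [-0.   -0.1  -0.54] rot deg [-0.13  0.09 -0.26] rows 0.13269809165063368 0.041924603729439555
[ 0.344  0.522  2.093 -1.357  0.218  0.168]
```

Emit:
{"api": "drive_tool", "payload": {"plan": [{"offset":[0,0.2,0.1],"delta_rot":[0,0,0],"jaw":4.5},{"offset":[0,0.4,0.2],"delta_rot":[0,0,0],"jaw":4.5},{"offset":[0,0.5,0.3],"delta_rot":[0,0,0],"jaw":4.5},{"offset":[0,0.5,0.4],"delta_rot":[0,0,0],"jaw":4.5},{"offset":[0,0.5,0.45],"delta_rot":[0,0,0],"jaw":4.5},{"offset":[0,0.5,0.45],"delta_rot":[0,0,0],"jaw":4.5},{"offset":[0,0.5,0.45],"delta_rot":[0,0,0],"jaw":4.5},{"offset":[0,0.5,0.45],"delta_rot":[0,0,0],"jaw":4.5}]}}

```text
time: 11.12
position: [0.5006, 0.2208, 0.1023]
tool_rot: [0.715, 0.65, 0.175, 0.191]
ft_force: [-6.8, -0.2, 12.8]
grip_width: 0.0537
```

```bash
python3 st.py 108 0 0;python3 - <<'E'
from h import *
cv2.imwrite("pics/w5.png",camera("wrist")[:,:,::-1])
E
```

```text
t 11.1167 bed pos [ 1.094e+02  1.000e-01 -8.500e+00] F bed [ 0.5 -0.9 14.5] grip 0.05366232416552839
offset cm [-0.01 -0.14 -0.85] rot deg [-0.02  0.05 -0.25] rows 0.2065235691411019 0.03513407496907944
[ 0.338  0.525  2.083 -1.338  0.216  0.142]
```

View pics/w5.png

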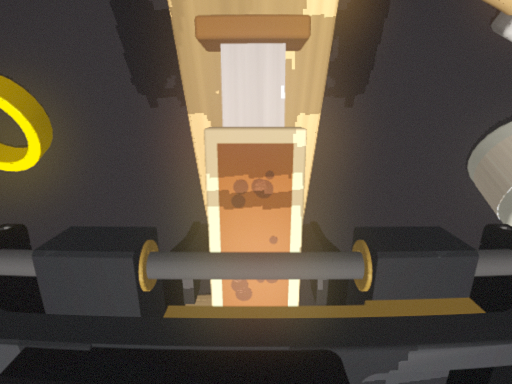

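The board touches the tube with 14 N along the bed normal. It's centred: front edge columns 206–305 against tube columns 221–286. I'll loosen it, pitch the tool 6° more upright to free joint 4, and regrip towards the upper end.

Emit:
{"api": "drive_tool", "payload": {"plan": [{"offset":[0,0,-0.1],"delta_rot":[0,0,0],"jaw":6.4},{"offset":[0,0,-0.2],"delta_rot":[0,0,0],"jaw":6.4},{"offset":[0,0,-0.2],"delta_rot":[0,0,0],"jaw":6.4},{"offset":[0,0,-0.2],"delta_rot":[0,0,0],"jaw":6.4},{"offset":[0,0.6,-0.2],"delta_rot":[2,0,0],"jaw":6.4},{"offset":[0,1.4,-0.2],"delta_rot":[4,0,0],"jaw":6.4},{"offset":[0,2.2,-0.2],"delta_rot":[6,0,0],"jaw":6.4},{"offset":[0,2.8,-0.2],"delta_rot":[7,0,0],"jaw":6.4}]}}

```text
time: 11.83
position: [0.5178, 0.2131, 0.1118]
tool_rot: [0.725, 0.654, 0.139, 0.166]
ft_force: [0.1, -0.1, -0.3]
grip_width: 0.0639
```

```bash
python3 st.py 135 0 -8;python3 - <<'E'
from h import *
cv2.imwrite("pics/w6.png",camera("wrist")[:,:,::-1])
E
```

```text
t 11.8333 bed pos [129.7  -6.   -9.3] F bed [-0.1 -0.1 -0.3] grip 0.06385495823801239
offset cm [ 0.6   0.51 -0.18] rot deg [-5.05  1.19 -0.35] rows 0.1945930112612339 0.7262756732435323
[ 0.297  0.5    1.983 -0.615  0.314 -0.616]
```

View pics/w6.png

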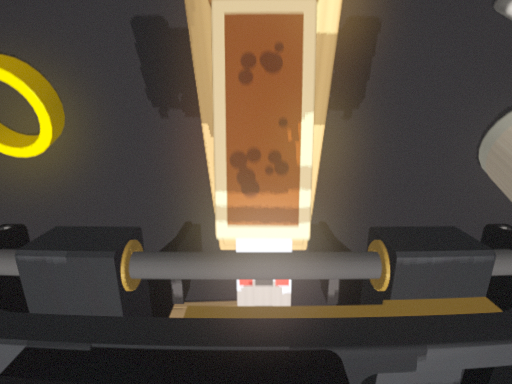

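The board has slid down by itself, so its lower end is out of view and its upper end is at row 235. The dashes are uncovered at (245,283) and (283,283). Laterally the board is centred on the tube. I'll lift off and re-measure.

Emit:
{"api": "drive_tool", "payload": {"plan": [{"offset":[0.5,0.2,0],"delta_rot":[0,0,0],"jaw":6.4},{"offset":[0.6,0.2,0],"delta_rot":[0,1,0],"jaw":6.6},{"offset":[0.6,0.2,-2],"delta_rot":[0,1.2,-0.3],"jaw":7},{"offset":[0.6,0.2,-5.5],"delta_rot":[-1,1.2,-0.3],"jaw":8},{"offset":[0.6,0.2,-9],"delta_rot":[-2,1.2,-0.3],"jaw":8.7},{"offset":[0.6,0,-11],"delta_rot":[-3,1.2,-0.3],"jaw":8.7},{"offset":[0.6,0,-11],"delta_rot":[-5,1.2,-0.3],"jaw":8.7},{"offset":[0.6,0,-11],"delta_rot":[-5,1.2,-0.3],"jaw":8.7}]}}

```text
time: 12.55
position: [0.4706, 0.2254, 0.2122]
tool_rot: [0.713, 0.651, 0.176, 0.192]
ft_force: [0.9, -0.1, -0.4]
grip_width: 0.0863
```

```bash
python3 st.py 232 0 105;python3 - <<'E'
from h import *
import pickle
o=get_obs();pickle.dump(o,open("o7.pkl","wb"))
for n in ("wrist","scene","top"): cv2.imwrite(f"pics/{n}7.png",camera(n)[:,:,::-1])
a=cv2.imread("pics/scene7.png")[110:240,270:400];b=cv2.imread("pics/top7.png")[130:250,160:250]
w=cv2.imread("pics/wrist7.png")
c=np.hstack([cv2.resize(a,(288,288)),cv2.resize(b,(216,288))]);c=cv2.copyMakeBorder(c,0,0,0,8,0)
cv2.imwrite("pics/c7.png",np.vstack([w[:300],c]))
E
```

```text
t 12.55 bed pos [138.1   2.  101.7] F bed [ 0.6  0.  -0.8] grip 0.08627189798571275
offset cm [-0.21  9.39 -0.29] rot deg [0.2  0.   0.03] rows 2.2538122695434004 0.02799328903468258
[ 0.377  0.266  2.028 -0.573  0.431 -0.629]
```

View pics/c7.png

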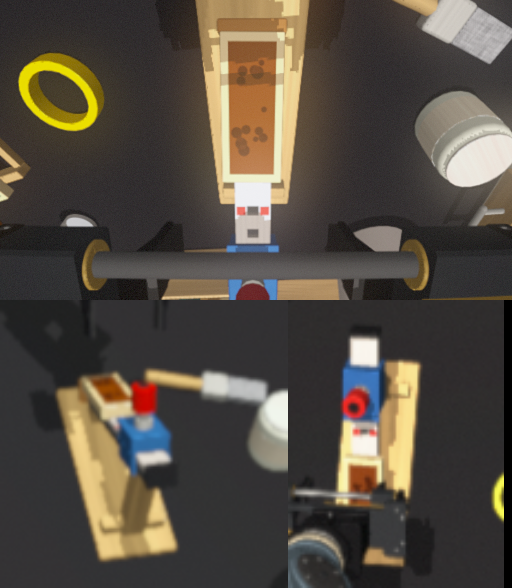

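The board lies against the ledge, straight on the tube, with its top face at rows 32–183 and columns 219–287. The dashes are at (242,211) and (264,211), and the sleeve and knob are at (252,250–292).

```bash
python3 - <<'E'
from bed import *
o=pickle.load(open("o7.pkl","rb"));im=cv2.imread("pics/wrist7.png");hsv=cv2.cvtColor(im,cv2.COLOR_BGR2HSV)
f=lambda uv,z:((onplane("wrist",uv,bp(T,[0,0,z]),T[:3,2],o)-org)@T[:3,:3]*1000).round(1)
m=((hsv[...,0]<8)|(hsv[...,0]>172))&(hsv[...,1]>100);m[:200]=0;m[222:]=0;m[:,:230]=0;m[:,275:]=0
n,l,s,c=cv2.connectedComponentsWithStats(m.astype(np.uint8));cc=[c[i] for i in range(1,n) if s[i][4]>8];print(cc);print("dashes",f(cc,0))
cr=np.zeros(im.shape[:2],np.uint8);h=hsv[20:190,210:295];cr[20:190,210:295]=(h[...,1]<110)&(h[...,2]>120)
print("board corners",f([[219,32],[286,32.5],[222,182],[282,182.5]],18))
print("brown"); b=np.zeros_like(cr);b[25:190,215:290]=(hsv[25:190,215:290,0]<16)&(hsv[25:190,215:290,1]>150)
b=cv2.morphologyEx(b,cv2.MORPH_OPEN,np.ones((3,3)));ct=max(cv2.findContours(b,0,1)[0],key=cv2.contourArea)
P=f(ct.reshape(-1,2).astype(float),18);print(cv2.boundingRect(ct),cv2.minAreaRect(P[:,:2].astype(np.float32)))
print("lip edge",f([[228,246],[279,246]],26))
print("knob px scene/top")
o2=pickle.load(open("o2.pkl","rb"))
for z in (74,81): print(z,((onplane("wrist",[[91,13.5]],bp(T,[0,0,z]),T[:3,2],o2)-org)@T[:3,:3]*1000).round(1))
for n in("scene","top"):
    for pl in (0,7):
        print(n,pl,proj(n,[bp(T,[233,0,54+pl-14]),bp(T,[233,0,74+pl]) ]).round(1).tolist())
cv2.imwrite("pics/knobs.png",np.hstack([cv2.resize(cv2.imread("pics/scene7.png")[135:195,310:370],(400,400)),cv2.resize(cv2.imread("pics/top7.png")[145:205,160:220],(400,400))]))
E
```

```text
[array([240.71666667, 210.4       ]), array([263.90196078, 210.15686275])]
dashes [[163.  -12.7  -0. ]
 [162.7  11.    0. ]]
board corners [[  0.4 -28.4  18. ]
 [  0.7  27.4  18. ]
 [128.9 -29.   18. ]
 [129.3  27.   18. ]]
brown
(229, 42, 47, 114) ((55.768699645996094, -1.3497047424316406), (39.30585479736328, 95.51158142089844), 89.45085906982422)
lip edge [[190.3 -24.1  26. ]
 [190.3  25.   26. ]]
knob px scene/top
74 [[235.    3.5  74. ]]
81 [[233.  -0.  81.]]
scene 0 [[334.6, 161.5], [334.6, 150.2]]
scene 7 [[334.6, 159.2], [334.6, 147.9]]
top 0 [[189.4, 169.3], [187.5, 173.0]]
top 7 [[189.0, 170.0], [187.0, 173.8]]
```

View pics/knobs.png

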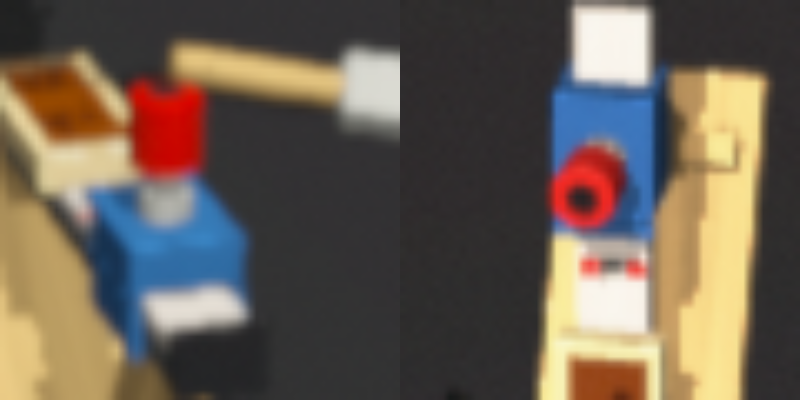

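Knob and lip agree: the pin is at bed x ≈ 233 and the plunger is riding (knob about 7 mm high). So the clamp is at about 69 mm. The board is seated at x 0.5–129, about 0.1 mm off the tube's middle. Next is gripping the knob.

Emit:
{"api": "drive_tool", "payload": {"plan": [{"offset":[-0.1,3.5,0],"delta_rot":[0.2,0,0],"jaw":8.7},{"offset":[-0.2,7,0],"delta_rot":[0.2,0,0],"jaw":8.7},{"offset":[-0.24,9.5,0.3],"delta_rot":[0.2,0,0],"jaw":8.7},{"offset":[-0.24,9.5,1.5],"delta_rot":[0.2,0,0],"jaw":8.7},{"offset":[-0.24,9.5,3.5],"delta_rot":[0.2,0,0],"jaw":8.7},{"offset":[-0.24,9.5,5],"delta_rot":[0.2,0,0],"jaw":8.7},{"offset":[-0.24,9.5,5.5],"delta_rot":[0.2,0,0],"jaw":8.7},{"offset":[-0.24,9.5,5.5],"delta_rot":[0.2,0,0],"jaw":8.7}]}}

```text
time: 13.37
position: [0.5807, 0.2123, 0.2086]
tool_rot: [0.714, 0.651, 0.172, 0.189]
ft_force: [0.3, 0.2, -0.6]
grip_width: 0.087
```

```bash
python3 st.py 233 -0.4 47
```

```text
t 13.3667 bed pos [232.3  -1.2  43.3] F bed [-0.1  0.2 -0.7] grip 0.08701852933556456
offset cm [ 0.07  0.07 -0.38] rot deg [-0.39  0.11 -0.07] rows 0.0930873507161671 0.05771071591879238
[ 0.263  0.379  1.832 -0.39   0.472 -0.909]
```

Emit:
{"api": "drive_tool", "payload": {"plan": [{"offset":[0.06,0.06,-0.3],"delta_rot":[-0.3,0,0],"jaw":6},{"offset":[0.06,0.06,-0.3],"delta_rot":[-0.3,0,0],"jaw":4},{"offset":[0.06,0.06,-0.3],"delta_rot":[-0.3,0,0],"jaw":2.5},{"offset":[0.06,0.06,-0.3],"delta_rot":[-0.3,0,0],"jaw":2.5},{"offset":[0.06,0.06,-0.3],"delta_rot":[-0.3,0,0],"jaw":2.5},{"offset":[0.06,0.06,-0.3],"delta_rot":[-0.3,0,0],"jaw":2.5},{"offset":[0.06,0.06,-0.3],"delta_rot":[-0.3,0,0],"jaw":2.5},{"offset":[0.06,0.06,-0.3],"delta_rot":[-0.3,0,0],"jaw":2.5}], "squeeze": 50}}

```text
time: 14.03
position: [0.5811, 0.2138, 0.2152]
tool_rot: [0.713, 0.651, 0.176, 0.192]
ft_force: [0.3, -0.5, 0.3]
grip_width: 0.0417
```

Emit:
{"api": "drive_tool", "payload": {"plan": [{"offset":[0,0,0],"delta_rot":[0,0,0],"jaw":2.5},{"offset":[0,0,0],"delta_rot":[0,0,0],"jaw":2.5},{"offset":[0,0,0],"delta_rot":[0,0,0],"jaw":2.5},{"offset":[0,0,0],"delta_rot":[0,0,0],"jaw":2.5},{"offset":[0,0,0],"delta_rot":[0,0,0],"jaw":2.5},{"offset":[0,0,0],"delta_rot":[0,0,0],"jaw":2.5},{"offset":[0,0,0],"delta_rot":[0,0,0],"jaw":2.5},{"offset":[0,0,0],"delta_rot":[0,0,0],"jaw":2.5}]}}

```text
time: 14.7
position: [0.5809, 0.2133, 0.215]
tool_rot: [0.713, 0.651, 0.176, 0.193]
ft_force: [-1.0, -5.3, 1.9]
grip_width: 0.0303
```

```bash
python3 st.py 233 -0.4 47
```

```text
t 14.7 bed pos [ 2.357e+02 -1.000e-01  4.870e+01] F bed [ 0.5 -5.4  1.8] grip 0.030326123184854767
offset cm [-0.03 -0.27  0.17] rot deg [ 0.23  0.02 -0.07] rows 0.07608321181726431 0.03325005737284291
[ 0.266  0.369  1.832 -0.397  0.473 -0.901]
```

Emit:
{"api": "drive_tool", "payload": {"plan": [{"offset":[-0.03,0,-0.1],"delta_rot":[0,0,0],"jaw":2.5},{"offset":[-0.03,0,-0.2],"delta_rot":[0,0,0],"jaw":2.5},{"offset":[-0.03,0,-0.3],"delta_rot":[0,0,0],"jaw":2.5},{"offset":[-0.03,0,-0.4],"delta_rot":[0,0,0],"jaw":2.5},{"offset":[-0.03,0,-0.5],"delta_rot":[0,0,0],"jaw":2.5},{"offset":[-0.03,0,-0.6],"delta_rot":[0,0,0],"jaw":2.5},{"offset":[-0.03,0,-0.65],"delta_rot":[0,0,0],"jaw":2.5},{"offset":[-0.03,0,-0.65],"delta_rot":[0,0,0],"jaw":2.5}]}}

```text
time: 15.37
position: [0.5779, 0.2136, 0.2192]
tool_rot: [0.713, 0.651, 0.176, 0.192]
ft_force: [6.1, -4.4, -7.9]
grip_width: 0.0304
```

```bash
python3 st.py 233 -0.4 47; python3 - <<'E'
from h import *
cv2.imwrite("pics/s8.png",cv2.resize(camera("scene")[110:240,270:400,::-1],(520,520)))
E
```

```text
t 15.3667 bed pos [ 2.352e+02 -1.000e-01  5.390e+01] F bed [  1.6  -3.8 -10.1] grip 0.030441161160733143
offset cm [-0.03 -0.22  0.69] rot deg [ 0.15  0.   -0.08] rows 0.17322190548274616 0.024263019832790268
[ 0.268  0.359  1.832 -0.389  0.483 -0.908]
```

View pics/s8.png

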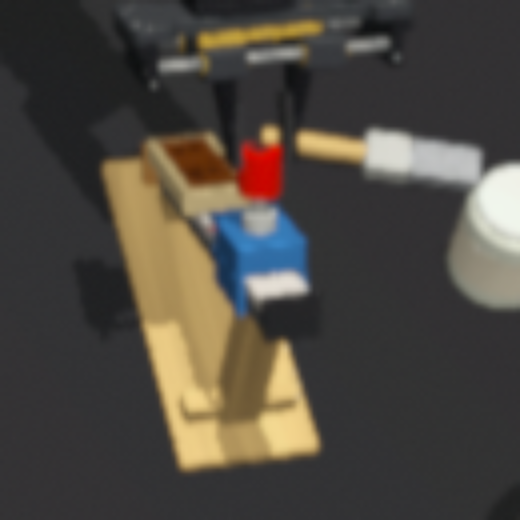

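Force is 10 N and the lift about 5 mm, so the plunger is at about 12 mm and free. I'll slide down now, most of the way first.

Emit:
{"api": "drive_tool", "payload": {"plan": [{"offset":[0,-0.4,0],"delta_rot":[0,0,0],"jaw":2.5},{"offset":[0,-1.3,0],"delta_rot":[0,0,0],"jaw":2.5},{"offset":[0,-2.3,0],"delta_rot":[0,0,0],"jaw":2.5},{"offset":[0,-3.3,0],"delta_rot":[0,0,0],"jaw":2.5},{"offset":[0,-4.3,0],"delta_rot":[0,0,0],"jaw":2.5},{"offset":[0,-5.2,0],"delta_rot":[0,0,0],"jaw":2.5},{"offset":[0,-5.8,0],"delta_rot":[0,0,0],"jaw":2.5},{"offset":[0,-6,0],"delta_rot":[0,0,0],"jaw":2.5}]}}

```text
time: 16.08
position: [0.525, 0.2183, 0.1885]
tool_rot: [0.714, 0.651, 0.175, 0.192]
ft_force: [5.6, -4.2, -7.6]
grip_width: 0.0303
```

```bash
python3 st.py 166 -0.4 54; python3 - <<'E'
from h import *
import pickle
o=get_obs();pickle.dump(o,open("o9.pkl","wb"));cv2.imwrite("pics/w9.png",camera("wrist")[:,:,::-1])
E
```

```text
t 16.0833 bed pos [173.8  -0.2  53.8] F bed [ 1.3 -3.7 -9.6] grip 0.030294049751225786
offset cm [-0.02 -0.78 -0.02] rot deg [ 0.05  0.04 -0.07] rows 0.18630165398593582 0.013134720603167942
[ 0.313  0.36   1.963 -0.555  0.383 -0.693]
```

View pics/w9.png

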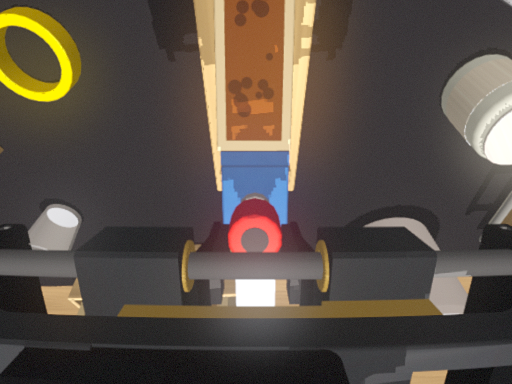

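The clamp came along: the lip edge at row 151 is just meeting the board's upper end at row 149. Cross-checking the remaining distance.

```bash
python3 - <<'E'
from bed import *
o=pickle.load(open("o9.pkl","rb"));im=cv2.imread("pics/w9.png")
f=lambda uv,z:((onplane("wrist",uv,bp(T,[0,0,z]),T[:3,2],o)-org)@T[:3,:3]*1000).round(1)
for c in (240,255,270): print([tuple(im[r,c].tolist()) for r in range(140,172,2)])
print(f([[222,151],[289,151]],26),f([[255,148]],18),f([[222,164],[289,164]],26))
E
```

```text
[(110, 150, 187), (171, 211, 233), (170, 210, 232), (171, 211, 233), (172, 212, 233), (150, 187, 211), (165, 114, 92), (169, 121, 97), (167, 119, 95), (167, 118, 95), (169, 121, 94), (169, 121, 93), (166, 119, 91), (147, 103, 90), (170, 118, 91), (172, 121, 90)]
[(106, 145, 186), (172, 213, 234), (170, 210, 232), (170, 210, 232), (170, 210, 232), (150, 187, 211), (166, 116, 92), (169, 120, 98), (169, 119, 97), (167, 119, 94), (169, 118, 92), (171, 123, 96), (167, 117, 92), (146, 105, 87), (172, 121, 93), (171, 121, 92)]
[(101, 141, 182), (172, 212, 234), (170, 210, 232), (170, 211, 232), (171, 210, 232), (150, 189, 212), (167, 120, 94), (170, 122, 97), (170, 121, 98), (169, 121, 96), (168, 118, 95), (167, 118, 90), (165, 116, 92), (147, 104, 86), (172, 123, 94), (171, 122, 91)]
[[128.1 -24.2  26. ]
 [128.1  24.   26. ]] [[127.   -0.4  18. ]] [[137.6 -24.5  26. ]
 [137.6  24.3  26. ]]
```

Emit:
{"api": "drive_tool", "payload": {"plan": [{"offset":[0,-0.2,0],"delta_rot":[0,0,0],"jaw":2.5},{"offset":[0,-0.4,0],"delta_rot":[0,0,0],"jaw":2.5},{"offset":[0,-0.6,0],"delta_rot":[0,0,0],"jaw":2.5},{"offset":[0,-0.72,0],"delta_rot":[0,0,0],"jaw":2.5},{"offset":[0,-0.72,0],"delta_rot":[0,0,0],"jaw":2.5},{"offset":[0,-0.72,0],"delta_rot":[0,0,0],"jaw":2.5},{"offset":[0,-0.72,0],"delta_rot":[0,0,0],"jaw":2.5},{"offset":[0,-0.72,0],"delta_rot":[0,0,0],"jaw":2.5}]}}

```text
time: 16.8
position: [0.5197, 0.2188, 0.1853]
tool_rot: [0.714, 0.651, 0.175, 0.192]
ft_force: [5.1, -4.5, -8.3]
grip_width: 0.0302
```

```bash
python3 st.py 166 -0.4 54; python3 - <<'E'
from h import *
import pickle
o=get_obs();pickle.dump(o,open("o10.pkl","wb"));im=camera("wrist")[:,:,::-1];cv2.imwrite("pics/w10.png",im)
for c in (240,255): print([tuple(im[r,c].tolist()) for r in range(140,176,2)])
E
```

```text
t 16.8 bed pos [167.5  -0.2  53.8] F bed [ 0.6 -4.  -9.9] grip 0.030219303773236617
offset cm [-0.02 -0.15 -0.02] rot deg [ 0.09  0.05 -0.1 ] rows 0.037653028504941254 0.019900739408891047
[ 0.318  0.361  1.977 -0.582  0.373 -0.661]
[(62, 99, 160), (65, 98, 160), (65, 100, 160), (59, 94, 157), (74, 110, 167), (143, 168, 187), (164, 114, 90), (167, 118, 93), (166, 116, 90), (167, 118, 92), (167, 118, 91), (168, 119, 91), (165, 116, 91), (150, 106, 88), (172, 122, 92), (172, 121, 90), (171, 118, 87), (170, 120, 87)]
[(61, 98, 159), (65, 96, 159), (63, 95, 158), (66, 99, 160), (74, 112, 166), (143, 169, 187), (164, 114, 87), (168, 120, 95), (168, 117, 92), (168, 117, 90), (169, 119, 90), (167, 115, 86), (168, 117, 89), (150, 106, 87), (169, 117, 85), (170, 119, 88), (170, 119, 87), (173, 121, 88)]
```

Emit:
{"api": "drive_tool", "payload": {"plan": [{"offset":[0,-0.08,0],"delta_rot":[0,0,0],"jaw":2.5},{"offset":[0,-0.15,0],"delta_rot":[0,0,0],"jaw":2.5},{"offset":[0,-0.15,0],"delta_rot":[0,0,0],"jaw":2.5},{"offset":[0,-0.15,0.2],"delta_rot":[0,0,0],"jaw":2.5},{"offset":[0,-0.15,0.4],"delta_rot":[0,0,0],"jaw":2.5},{"offset":[0,-0.15,0.6],"delta_rot":[0,0,0],"jaw":2.5},{"offset":[0,-0.15,0.75],"delta_rot":[0,0,0],"jaw":2.5},{"offset":[0,-0.15,0.75],"delta_rot":[0,0,0],"jaw":2.5}]}}

```text
time: 17.52
position: [0.5223, 0.2185, 0.1781]
tool_rot: [0.714, 0.651, 0.175, 0.192]
ft_force: [5.3, -3.7, -6.1]
grip_width: 0.0304
```

```bash
python3 st.py 166 -0.4 54
```

```text
t 17.5167 bed pos [166.3  -0.2  46.2] F bed [ 1.8 -3.2 -8.1] grip 0.0303587789383942
offset cm [-0.02 -0.03 -0.78] rot deg [ 0.11  0.05 -0.1 ] rows 0.1874927641726163 0.021568191565456182
[ 0.316  0.377  1.979 -0.608  0.356 -0.634]
```

At 46.2 the knob is 2.5 mm below its riding height and the spring still pulls 8 N, so the pin is entering the hole. I'll lower the rest.

Emit:
{"api": "drive_tool", "payload": {"plan": [{"offset":[0,0,0.15],"delta_rot":[0,0,0],"jaw":2.5},{"offset":[0,0,0.3],"delta_rot":[0,0,0],"jaw":2.5},{"offset":[0,0,0.4],"delta_rot":[0,0,0],"jaw":2.5},{"offset":[0,0,0.43],"delta_rot":[0,0,0],"jaw":2.5},{"offset":[0,0,0.43],"delta_rot":[0,0,0],"jaw":2.5},{"offset":[0,0,0.43],"delta_rot":[0,0,0],"jaw":2.5},{"offset":[0,0,0.43],"delta_rot":[0,0,0],"jaw":2.5},{"offset":[0,0,0.43],"delta_rot":[0,0,0],"jaw":2.5}]}}

```text
time: 18.18
position: [0.5244, 0.2183, 0.1747]
tool_rot: [0.714, 0.651, 0.175, 0.192]
ft_force: [3.6, -3.7, -6.3]
grip_width: 0.0299
```

```bash
python3 st.py 166 -0.4 54
```

```text
t 18.1833 bed pos [166.3  -0.2  42.2] F bed [ 0.3 -3.4 -7.4] grip 0.02988864557074703
offset cm [-0.02 -0.03 -1.18] rot deg [ 0.12  0.05 -0.1 ] rows 0.28237942864547294 0.023278538930640316
[ 0.314  0.385  1.979 -0.62   0.348 -0.623]
```

Emit:
{"api": "drive_tool", "payload": {"plan": [{"offset":[0,0,0],"delta_rot":[0,0,0],"jaw":3.5},{"offset":[0,0,0],"delta_rot":[0,0,0],"jaw":5},{"offset":[0,0,0],"delta_rot":[0,0,0],"jaw":6.5},{"offset":[0,0,0],"delta_rot":[0,0,0],"jaw":8},{"offset":[0,0,0],"delta_rot":[0,0,0],"jaw":8},{"offset":[0,0,0],"delta_rot":[0,0,0],"jaw":8},{"offset":[0,0,0],"delta_rot":[0,0,0],"jaw":8},{"offset":[0,0,-0.5],"delta_rot":[0,0,0],"jaw":8}]}}

```text
time: 18.85
position: [0.522, 0.2189, 0.1798]
tool_rot: [0.713, 0.651, 0.176, 0.192]
ft_force: [0.2, -0.1, -0.0]
grip_width: 0.0734
```

Emit:
{"api": "drive_tool", "payload": {"plan": [{"offset":[0,0,-1],"delta_rot":[0,0,0],"jaw":8.5},{"offset":[0,0,-3],"delta_rot":[0,0,0],"jaw":8.5},{"offset":[0,0,-5],"delta_rot":[0,0,0],"jaw":8.5},{"offset":[0,1,-8],"delta_rot":[0,0,0],"jaw":8.5},{"offset":[0,2,-9],"delta_rot":[0,0,0],"jaw":8.5},{"offset":[0,3,-9],"delta_rot":[0,0,0],"jaw":8.5},{"offset":[0,3,-9],"delta_rot":[0,0,0],"jaw":8.5},{"offset":[0,3,-9],"delta_rot":[0,0,0],"jaw":8.5}]}}

```text
time: 19.52
position: [0.5026, 0.2206, 0.2735]
tool_rot: [0.713, 0.65, 0.177, 0.192]
ft_force: [-0.3, -0.7, -0.3]
grip_width: 0.0849
```

```bash
python3 st.py; python3 - <<'E'
from h import *
import pickle
o=get_obs();pickle.dump(o,open("o11.pkl","wb"))
for n in ("wrist","scene","top"): cv2.imwrite(f"pics/{n}11.png",camera(n)[:,:,::-1])
a=cv2.imread("pics/scene11.png")[110:240,270:400];b=cv2.imread("pics/top11.png")[130:250,160:250]
w=cv2.imread("pics/wrist11.png")
c=np.hstack([cv2.resize(a,(288,288)),cv2.resize(b,(216,288))]);c=cv2.copyMakeBorder(c,0,0,0,8,0)
cv2.imwrite("pics/c11.png",np.vstack([w[:300],c]))
E
```

```text
t 19.5167 bed pos [1.968e+02 1.000e-01 1.387e+02] F bed [-0.4 -0.8 -0.1] grip 0.08490592347005803
```

View pics/c11.png

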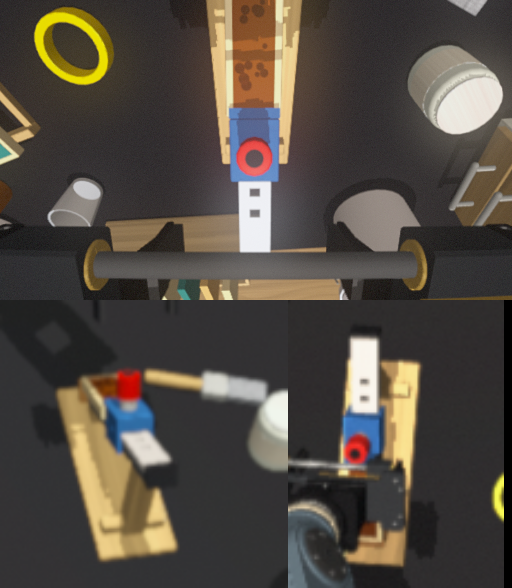

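The clamp now sits over the board's upper end. The two upper holes show at (255,192) and (255,213), with the sleeve at rows 108–181 and the knob top at (254,158). Checking numerically that the pin is fully in:

```bash
python3 - <<'E'
from bed import *
o=pickle.load(open("o11.pkl","rb"));im=cv2.imread("pics/wrist11.png");hsv=cv2.cvtColor(im,cv2.COLOR_BGR2HSV)
f=lambda uv,z:((onplane("wrist",uv,bp(T,[0,0,z]),T[:3,2],o)-org)@T[:3,:3]*1000).round(1)
g=cv2.cvtColor(im,cv2.COLOR_BGR2GRAY);m=np.zeros_like(g);m[183:225,244:268]=g[183:225,244:268]<130
n,l,s,c=cv2.connectedComponentsWithStats(m);hc=[c[i] for i in range(1,n) if s[i][4]>15];print("holes px",hc,f(hc,0))
b=(abs(hsv[...,0].astype(int)-108)<14)&(hsv[...,1]>100)&(hsv[...,2]>60);b[:95]=0;b[190:]=0;b[:,:220]=0;b[:,290:]=0
n,l,s,c=cv2.connectedComponentsWithStats(b.astype(np.uint8));i=1+np.argmax(s[1:,4]);x,y,w,h,_=s[i];print("blue",s[i],"lip end/upper end",f([[254,y-.5],[254,y+h-.5]],26)[:,0])
r=((hsv[...,0]<8)|(hsv[...,0]>172))&(hsv[...,1]>130);r[:130]=0;r[185:]=0;r[:,:230]=0;r[:,280:]=0
ct=max(cv2.findContours(r.astype(np.uint8),0,1)[0],key=cv2.contourArea);(cx,cy),rad=cv2.minEnclosingCircle(ct);print("knob",cx,cy,rad)
for z in (74,81):
    a=f([[cx-rad,cy],[cx+rad,cy],[cx,cy]],z);print(z,"dia",a[1,0]-a[0,0],abs(a[1,1]-a[0,1]),"centre",a[2])
for pl in (0,7): print("scene knob top/bottom proj",proj("scene",[bp(T,[164,0,74+pl]),bp(T,[164,0,40+pl])]).round(1).tolist())
sc=cv2.imread("pics/scene11.png");hs=cv2.cvtColor(sc,cv2.COLOR_BGR2HSV);rr=((hs[...,0]<6)|(hs[...,0]>174))&(hs[...,1]>170)&(hs[...,2]>90);rr[:,:300]=0;rr[:,380:]=0
n,l,s,c=cv2.connectedComponentsWithStats(rr.astype(np.uint8));i=1+np.argmax(s[1:,4]);print("scene red",s[i],c[i])
cv2.imwrite("pics/z11.png",np.hstack([cv2.resize(sc[135:205,300:370],(400,400),interpolation=2),cv2.resize(im[90:200,200:310],(400,400),interpolation=2)]))
E
```

```text
holes px [array([254.66666667, 191.66666667]), array([254.58974359, 212.94871795])] [[212.2  -0.3   0. ]
 [237.7  -0.5  -0. ]]
blue [ 230  108   49   74 1641] lip end/upper end [120.4 194.1]
knob 253.5 156.0263214111328 19.032978057861328
74 dia 0.0 32.2 centre [160.5  -1.3  74. ]
81 dia 0.0 31.299999999999997 centre [159.4  -1.3  81. ]
scene knob top/bottom proj [[327.8, 142.6], [327.9, 153.4]]
scene knob top/bottom proj [[327.8, 140.3], [327.9, 151.2]]
scene red [323 142  11  13 134] [327.91044776 148.12686567]
```

View pics/z11.png

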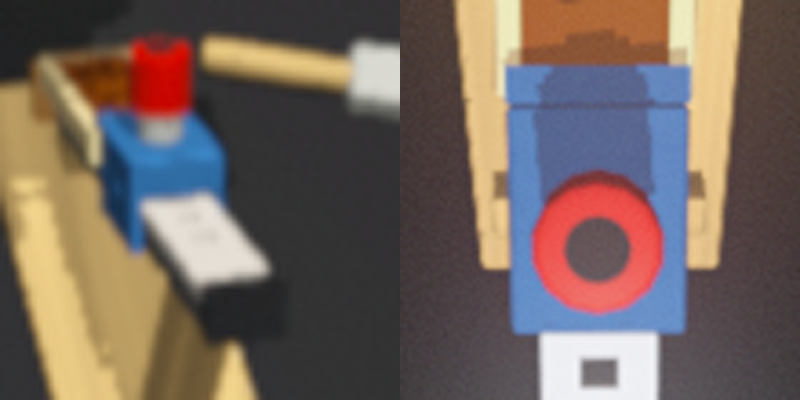

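The pin is in: the scene knob centroid is row 148.1, against 148.0 predicted fully in and 145.8 riding, and the knob diameter fits z = 74. One more look at the board's lower end.

Emit:
{"api": "drive_tool", "payload": {"plan": [{"offset":[0,-2,-1],"delta_rot":[0,0,0],"jaw":8.5},{"offset":[0,-5,-1],"delta_rot":[0,0,0],"jaw":8.5},{"offset":[0,-6,-1],"delta_rot":[0,0,0],"jaw":8.5},{"offset":[0,-6,-1],"delta_rot":[0,0,0],"jaw":8.5},{"offset":[0,-6,-1],"delta_rot":[0,0,0],"jaw":8.5},{"offset":[0,-6,-1],"delta_rot":[0,0,0],"jaw":8.5},{"offset":[0,-6,-1],"delta_rot":[0,0,0],"jaw":8.5},{"offset":[0,-6,-1],"delta_rot":[0,0,0],"jaw":8.5}]}}

```text
time: 20.33
position: [0.4474, 0.226, 0.252]
tool_rot: [0.713, 0.65, 0.177, 0.193]
ft_force: [-0.4, -0.4, -0.4]
grip_width: 0.0853
```

```bash
python3 st.py; python3 - <<'E'
from h import *
import pickle
o=get_obs();pickle.dump(o,open("o12.pkl","wb"))
w=camera("wrist")[:,:,::-1];s=camera("scene")[:,:,::-1];cv2.imwrite("pics/w12.png",w);cv2.imwrite("pics/s12.png",s)
cv2.imwrite("pics/c12.png",np.vstack([w[:260],cv2.resize(s,(427,320))[:, :].copy() if 0 else cv2.resize(s,(512,340))]))
E
```

```text
t 20.3333 bed pos [138.    0.5 147.9] F bed [-0.5 -0.5 -0.2] grip 0.08530701965794485
```

View pics/c12.png

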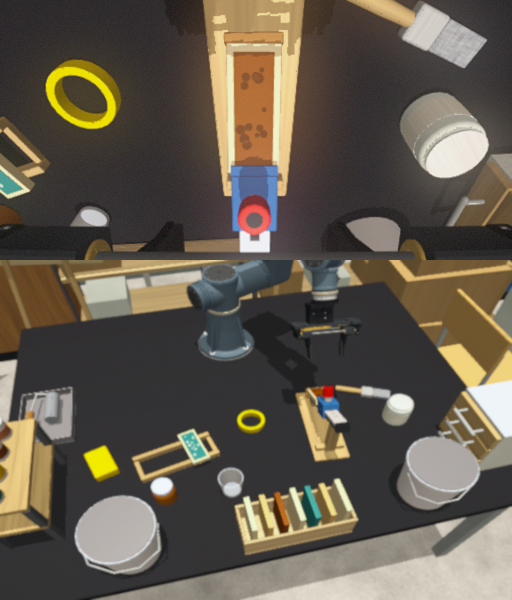

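The board runs from the ledge (row 43) up under the lip (row 166) and is straight and centred on the tube. The bystanders look where they were. Last I'll measure the board and then hand in.

```bash
python3 - <<'E'
from bed import *
o=pickle.load(open("o12.pkl","rb"));im=cv2.imread("pics/w12.png");hsv=cv2.cvtColor(im,cv2.COLOR_BGR2HSV)
f=lambda uv,z:((onplane("wrist",uv,bp(T,[0,0,z]),T[:3,2],o)-org)@T[:3,:3]*1000).round(1)
print("corners",f([[225.5,44.5],[280.5,45],[228,150],[278,150]],18).tolist())
a=cv2.imread("pics/scene0.png").astype(int);b=cv2.imread("pics/s12.png").astype(int)
d=(abs(a-b).max(2)>45)
for n,(x,y,w,h) in dict(sponge=(80,205,45,50),jar=(146,242,35,38),cup=(212,230,36,42),tape=(232,165,38,32),tin=(380,148,36,42),brush=(352,138,42,22),green=(178,188,35,45)).items(): print(n,d[y:y+h,x:x+w].sum())
hand_in()
E
```

```text
corners [[1.1, -28.4, 18.0], [1.7, 25.6, 18.0], [105.1, -28.2, 18.0], [105.2, 24.9, 18.0]]
sponge 0
jar 28
cup 0
tape 0
tin 0
brush 0
green 0
the job is handed in; nothing more can be done
```

The burl board is seated face up on the bed and locked in by the clamp. I handed the job in at about 20 s, with the gripper open and clear of everything. No verdict is reported.

**What I did:**
- I took the board off the rack and carried it over the bed. Joint 6 ran into its limit there, so I gave the tool a half turn, since the board's ends are alike.
- Joint 4 then reached its limit (read −1.431 against −1.43), so I set the board down a little higher on the slope. When released, it slid down to the ledge by itself.
- I pulled the plunger about 5 mm further up from its riding height, to about 12 mm. I then slid the clamp down about 69 mm and lowered the pin into the marked hole.

**Last checks:**
- **Board:** its lower end reads 1–1.7 mm from the ledge, and 0.5 mm in the earlier closer view; with this camera's bias of about 1–1.5 mm I take that as touching. It is straight to under 0.5°. Its middle reads 0.7–1.5 mm off to one side, and the tube itself read 0.4–0.85 mm to the same side.
- **Clamp:** after correcting that bias, the lip end is at 122 mm, which is the clamp at 0.
- **Plunger:** the knob height matches the plunger fully in (image row 148.1, against 148.0 predicted in and 145.8 riding).
- **Bystanders:** comparing the scene before and after shows no change for the sponge, cup, tape, tin, brush and green board. The jar's area shows 28 changed pixels. I think that is the burl board having left the edge of that area, but I did not check it separately.
- **Joint ranges:** joint 6 briefly read 2.854 against its 2.85 limit while holding, and joint 4 read −1.431. The other joints I read stayed within range.

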